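Swap the sample at the back of the queue tray for the measured ring

TASK

Stand the V-block and the stepped shaft, which block the way in the queue tray, upright on the black side mat; then take the flat disc from behind them and lay it on the middle of the round measuring plate, and lay the measured ring from the bench flat in the tray at the place where the disc was. Then put the V-block and the shaft back upright, each on the spot in the tray where it stood. Leave the calculator and the brass bush alone.

Things in the scene. Friction and masses are not known exactly. Their poses are not given: they have to be found in the camera images.
- rack: Queue tray, fixed, aluminium: a lane 70 mm wide inside, floor 3 mm and walls 16 mm above the bench, walls 6 mm thick. Its x points along the lane to the closed back; the front is open. Origin at bench level on the centre line; lane from x = -95 to +130 mm. Three places have their middles near x = -55, +5 and +62 mm: V-block and shaft in the first two, either way round, disc in the last.
- rack_back (a point): Middle of the tray's back place, on the tray floor (3 mm above the bench), with the tray's axes.
- side_mat: Black rubber mat, fixed, 110 mm (its x) by 200 mm (its y), 4 mm thick; origin at the middle of its underside. Mat and plate lie to the right of the tray, one nearer the robot, the other farther off, either way round.
- plate: Round steel measuring plate, fixed, 100 mm across, 12 mm high, with a thin dark circle of 55 mm round the middle of its flat top; origin at the middle of its underside.
- disc: Flat grey steel disc 45 mm across, 11 mm high, with a small hole in the middle, 0.11 kg; origin at the middle of its underside, z up. At the start it lies in the tray below the tops of the walls, 12 mm from each side wall, 45 mm from the back wall, 12 mm from the thing in front: grip it along the lane once that is gone.
- ring: Grey steel setting ring with a dark band round its rim and a bore of about 16 mm, 49 mm across, 16 mm high, 0.16 kg; origin at the middle of its underside, z up. Lies flat on the bench at the left, nearer the robot than the tray, at the start; a fixed dial-indicator stand about 0.3 m high rises beyond it at x = 0.55, y = 0.19: do not swing into it.
- vblock: Grey ground-steel V-block, 45 x 45 x 40 mm high, V groove open to the top and running along its x; grip it across its y (45 mm, two flat upright faces), 0.42 kg; origin at the middle of its underside, z up. Stands in the tray, its y across the lane, so it reaches 27 mm above the walls.
- shaft: Turned grey steel shaft standing on its flange: flange 42 mm across and 8 mm high, then 24 mm across up to 34 mm, then 16 mm across up to 50 mm, 0.19 kg; origin at the middle of its underside, z up. Stands in the tray, in the front or the middle place.
- pocket_calculator: Grey pocket calculator, 130 x 72 x 16 mm, loose on the bench at the far left; origin at the middle of its underside. To be left alone.
- bush: Brass bush, flange 38 mm, 30 mm high, loose on the bench at the right edge; origin at the middle of its underside. To be left alone.
Not all that is in view belongs to the job. Leave any green or red look-alike of the ring alone.

How it is judged:
By the outcome, as a careful person would: the job done as asked, in the order asked, and still so for the second after the job is handed in, with the robot touching nothing.
It also fails if it takes over 136 s, if anything falls off the work surface, if the arm or the gripper's body presses on something with over 40 N, if the wrist force passes 120 N, or if a joint passes its speed limit or range.

ROBOT

A 7-joint arm with a two-finger parallel gripper is mounted at the origin on the work surface; the furniture and walls round the work are solid. World frame = base frame: x ahead of the robot, y to its left, z up, the work surface at z = 0. Lengths are in mm, angles in rad, forces in N, time in s.
With the tool pointing down it reaches from about 425 to 975 mm from the base axis. Payload 16.7 kg.
Tool frame: the origin (TCP) lies at the very end of the fingers, on their centre line; the grasp point (between the pads) lies 19 mm behind it (robot.pinch_z is the distance from the TCP to the grasp point, in mm); z points along the fingers, y is the line along which they close (so a half turn about z gives the same grasp; the last joint's range is limited). The gripper opens to 85 mm and grips with 20 to 120 N. Pads are 22 mm wide; open, the fingers measure 114 mm over their backs; the gripper's body (76 mm by 85 mm) begins 54 mm behind the grasp point. The pads swing forward as they close: fully open they stand 13 mm farther back than shut.
Start: joints at [1.004, 0.426, 0.074, 1.606, -0.034, 1.111, -0.067], TCP at [273.847, -616.915, 231.302] pointing down, gripper open.
Joint ranges: [-2.85, 2.85], [-0.5, 2.14], [-1.23, 1.37], [0.21, 2.46], [-1.02, 4.16], [0.16, 2.05], [-2.73, 2.73]. Speed limits (rad/s): [1.89, 1.89, 2.39, 2.39, 3.01, 3.01, 3.01].

INTERFACE

Orientations are given as a unit quaternion [x, y, z, w].
In Python, from plant import status, imaging, job, nets, robot gives the robot as it stands. The module is installed in compiled form; this text tells all that it offers.
- The arm moves only by the tool apply_moves, never from a script. Its argument "plan" is a list of rows, each a list of 7 numbers: the opening, from 0 (shut) to 1 (fully open), then the shift along the tool's x, y, z in units of 200 mm (1.0 is 200 mm), then the turn, a rotation vector about the tool's x, y, z in units of 0.5 rad (1.0 is 0.5 rad). A call has 1 to 20 rows; each row is the pose to reach, as a shift and turn from the pose commanded when the call began, along the tool's axes at that moment; what a row does not reach only later rows make up. A row lasts 1/12 s, in which the tool goes at most 41.7 mm and 7.16 degrees, less where a joint would pass 70% of its speed; a pose out of reach is approached as far as the arm can. A call with a number of a shift or a turn outside -1 to 1 is refused whole. A call with a gripper value outside its range is refused whole. The fingers move at their own pace and stop on an object; "newtons" is the grip in N (left out, the last holds). Time passes only in rows, so rows that repeat a pose let the fingers close. It gives the time, the measured TCP pose, the force, the opening and the grip force at its end, in the units of the state.
- status.read_state(): the state, without advancing time (a new reading comes with each control period).
- imaging.grab_frame(name): name is "scene" or "side" or "wrist"; returns the picture (384x512x3 uint8, red, green, blue); there is no depth.
- imaging.camera_model(name): a dict with "fx", "fy", "cx", "cy" (pixels), "k1" (the pictures are not rectified: a ray, as slopes to the right and down, at radius r is drawn at 1 + k1 r^2 times it, then the intrinsics apply), "R" (3x3) and "t" (3): a world point X has camera coordinates R X + t. Camera axes: x right, y down, z forward; pixel columns grow to the right and rows downward; lengths in mm; the calibration is good to about 2 mm. A picture is of the moment at which its call begins: read the wrist's pose just before it. camera_model takes no time and is no camera call; for the wrist camera it gives the pose at the moment of the call.
- job.hand_in(): hands the job in; it is judged then, once.
Trained networks look in the newest picture that a camera, given by its name, has taken for a name from the list of things; names that differ only in an ending like _2 or _b are one class to them, and where a whole thing is asked for, a point or a joint stands for the part that bears it (a point fixed in the world has none). Each returns a list of dicts, best first, with "p" (0 to 1); they miss things now and then, are a little off and sometimes report something else, mostly with a low value. They report only what shows in the picture. A call takes as long as a camera call. They do not tell look-alikes from the thing itself.
- nets.trace(camera, thing): "pixels" (384x512 bool, what is visible of it) and "at" ([column, row] in pixels, amid what is visible of it).
The state is a dict: "time_s": time; "joint_positions": joint angles; "joint_vel": joint speeds; "effort": joint torques, N m; "tcp_pos": TCP position; "tcp_rot": TCP orientation; "contact_force": force on the tool from outside, world axes, zero at the start; "wrist_torque": the same for the moment, N m; "width": finger opening in mm; "finger_force": force on a finger pad.
Only numpy, scipy, OpenCV 4.12 (cv2) and the standard library are available. Lean on these libraries where they do the work, as an engineer would, in place of code of your own. Each camera call takes 0.05 s, during which the arm holds its last target. There are 200 camera calls.

## Working session

There is one attempt and no reset: what is moved stays moved. The work goes in short steps, Python scripts to look and compute and a tool call to move; the robot and the scene stay as the last step left them, time stands still between calls to the robot, and variables do not carry over. Pictures are saved under pics/ and viewed, at most 14 in all, crops included, and the job is handed in when it is done.

Besides the shell and the picture viewer there is one more tool, called after "Request:" as a command line: name --pt "numbers of a row" for each row, then --argument value for the rest. apply_moves: Moves the arm, as the interface text tells. Shifts and turns lie within -1 to 1; 1 stands for 200 mm of shift or 0.5 rad of turn. Its arguments: {"type":"object","properties":{"plan":{"type":"array"},"newtons":{"type":"number"}},"required":["plan"]}

```bash
mkdir -p pics
cat > h.py <<'E'
import numpy as np, cv2
from scipy.spatial.transform import Rotation as Ro
from plant import status, imaging, job, nets, robot
def und(cm,px):
    px=np.atleast_2d(np.asarray(px,float))
    d=np.c_[(px[:,0]-cm["cx"])/cm["fx"],(px[:,1]-cm["cy"])/cm["fy"]]
    u=d.copy()
    for _ in range(20): u=d/(1+cm["k1"]*(u**2).sum(1,keepdims=True))
    return u
def toplane(cm,px,z):
    u=und(cm,px); R=np.array(cm["R"]); t=np.array(cm["t"])
    r=np.c_[u,np.ones(len(u))]@R; c=-R.T@t
    return c+r*((z-c[2])/r[:,2])[:,None]
def proj(cm,X):
    X=np.atleast_2d(X); p=X@np.array(cm["R"]).T+np.array(cm["t"]); u=p[:,:2]/p[:,2:]
    u=u*(1+cm["k1"]*(u**2).sum(1,keepdims=True))
    return np.c_[u[:,0]*cm["fx"]+cm["cx"],u[:,1]*cm["fy"]+cm["cy"]]
def save(n,im,s=1.5):
    cv2.imwrite("pics/"+n+".png",cv2.resize(im[:,:,::-1],None,fx=s,fy=s,interpolation=cv2.INTER_CUBIC))
def rel(target,zrot=0,tp=None):
    """world TCP target -> units from the present pose; yaw turn of tool"""
    s=status.read_state(); R=Ro.from_quat(s["tcp_rot"])
    return R.inv().apply(np.array(target)-s["tcp_pos"])/200
E
python3 - <<'E'
from h import *
np.set_printoptions(precision=1,suppress=True)
s=status.read_state(); print(s["tcp_pos"],s["tcp_rot"],robot.pinch_z, Ro.from_quat(s["tcp_rot"]).as_matrix())
H={"vblock":40,"shaft":50,"disc":14,"ring":16,"plate":12,"side_mat":4,"rack":16,"pocket_calculator":16,"bush":30}
for c in ("scene","side"):
    im=imaging.grab_frame(c); save(c+"0",im); cm=imaging.camera_model(c)
    print(c,-np.array(cm["R"]).T@np.array(cm["t"]))
    for k in H:
        for d in nets.trace(c,k)[:3]:
            ys,xs=np.nonzero(d["pixels"]); print(k,round(d["p"],2),np.array(d["at"]),len(xs),xs.min(),xs.max(),ys.min(),ys.max(),toplane(cm,[d["at"]],H[k]/2)[0])
E
```

```text
[ 273.7 -616.6  230.6] [ 1.   0.2 -0.  -0. ] 18.700000000000003 [[ 0.9  0.4 -0. ]
 [ 0.4 -0.9  0. ]
 [-0.  -0.  -1. ]]
scene [-514.1  673.   606.9]
vblock 0.51 [257.2 208.5] 263 246 265 201 218 [492.1 -28.2  20. ]
vblock 0.5 [133.5 233.8] 590 122 153 217 243 [563.8 338.6  20. ]
disc 0.38 [241.4 199.3] 67 237 246 195 202 [602.3 -42.5   7. ]
ring 0.71 [210.1 238.4] 199 203 220 236 248 [434.7 170.6   8. ]
ring 0.51 [230.8 227.8] 190 222 239 221 232 [453.2  92.    8. ]
ring 0.5 [265.8 239.2] 220 254 272 234 247 [340.3  50.3   8. ]
plate 0.69 [287.6 188.2] 301 273 301 180 192 [ 586.2 -223.3    6. ]
side_mat 0.75 [323.1 205.2] 663 299 340 193 218 [ 417.  -232.8    2. ]
rack 0.69 [336.4 177.9] 70 332 339 174 184 [ 551.1 -422.9    8. ]
rack 0.6 [242.4 204.9] 532 225 272 188 223 [562.5 -20.1   8. ]
pocket_calculator 0.64 [131.  229.5] 647 121 154 216 244 [614.8 328.2   8. ]
side [ 251.1 -866.9 1022.3]
vblock 0.82 [249.5 194.3] 299 244 260 184 203 [484.4 -24.5  20. ]
vblock 0.59 [211.8 155.2] 176 207 221 152 165 [413.1 171.7  20. ]
shaft 0.45 [271.7 195.7] 151 266 278 186 202 [545.1 -52.5  25. ]
disc 0.5 [292.3 194.3] 163 284 298 189 202 [612.2 -50.    7. ]
ring 0.74 [199.  187.2] 190 192 207 181 195 [346.   56.9   8. ]
ring 0.64 [210.8 154.7] 165 207 221 152 164 [412.4 187.4   8. ]
ring 0.61 [234.4 175.6] 173 227 242 167 180 [463.  74.   8.]
plate 0.68 [316.6 242.3] 872 297 332 230 261 [ 618.2 -235.3    6. ]
side_mat 0.45 [254.5 242.2] 142 249 264 239 258 [ 453.3 -183.8    2. ]
rack 0.84 [282.6 194.8] 1096 239 316 183 208 [582.9 -44.4   8. ]
pocket_calculator 0.93 [262.8 123.4] 469 240 277 112 130 [623.1 291.3   8. ]
pocket_calculator 0.16 [211.6 154.4] 170 207 221 152 164 [415.2 188.    8. ]
```

Run:
```python
import cv2
a=cv2.imread("pics/scene0.png");b=cv2.imread("pics/side0.png")
a=a[int(160*1.5):int(270*1.5),int(110*1.5):int(360*1.5)];b=b[int(100*1.5):int(280*1.5),int(170*1.5):int(360*1.5)]
cv2.imwrite("pics/sc.png",cv2.resize(a,None,fx=2.1,fy=2.1));cv2.imwrite("pics/sd.png",cv2.resize(b,None,fx=2.1,fy=2.1))
```

```text
(no output)
```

View pics/sc.png

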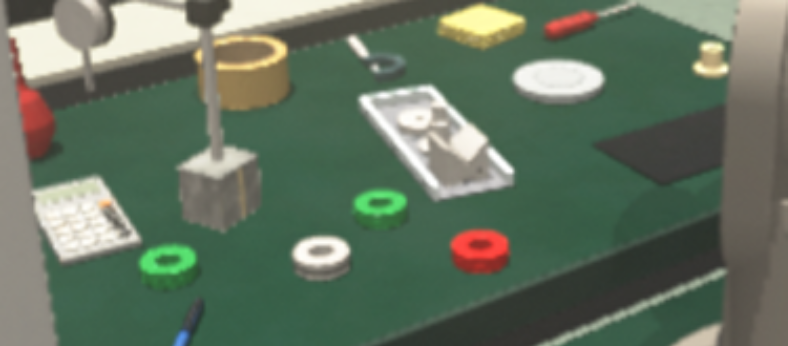

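View pics/sd.png

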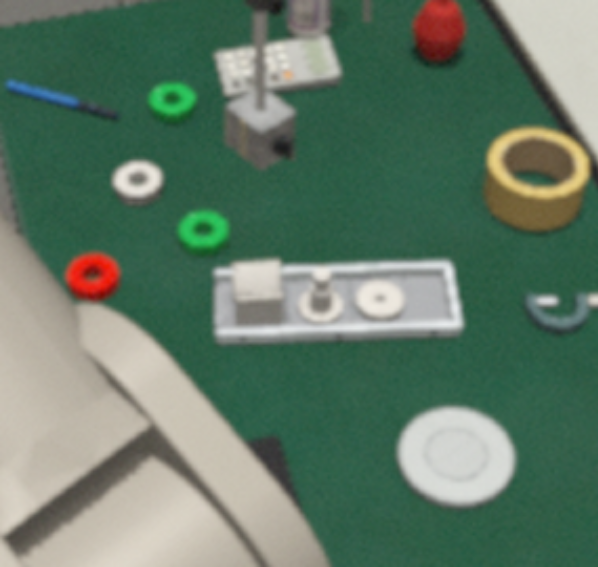

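```bash
cat >> h.py <<'E'
def Rd(psi): c,s=np.cos(psi),np.sin(psi); return Ro.from_matrix([[c,s,0],[s,-c,0],[0,0,-1]])
def plan(wps,psi=None,meas=True):
    """wps: world TCP targets [x,y,z(,psi)]; prints unit rows relative to the present pose"""
    s=status.read_state(); R=Ro.from_quat(s["tcp_rot"]); p=np.array(s["tcp_pos"])
    m=R.as_matrix(); print("now",p.round(1),"psi",round(np.arctan2(m[1,0],m[0,0]),3),"tilt",m[:2,2].round(4),"F",np.round(s["contact_force"],1),"w",round(s["width"],1),"t",round(s["time_s"],2))
    for w in wps:
        d=R.inv().apply(np.array(w[:3])-p)/200; q=(R.inv()*Rd(w[3])).as_rotvec()/.5 if len(w)>3 else np.zeros(3)
        print(w,"->",np.round(d,3),np.round(q,3))
E
python3 - <<'E'
from h import *
cm=imaging.camera_model("wrist"); s=status.read_state(); R=Ro.from_quat(s["tcp_rot"])
c=-np.array(cm["R"]).T@np.array(cm["t"]); print("cam in tool",R.inv().apply(c-s["tcp_pos"]),"view in tool\n",(np.array(cm["R"])@R.as_matrix()).round(2),cm["fx"])
plan([[390,-420,350],[390,-420,350,-.2],[500,-70,400,-.2]])
E
```

```text
cam in tool [  72.38356999   -0.814434   -142.63612664] view in tool
 [[ 0.    1.   -0.  ]
 [-0.96 -0.   -0.29]
 [-0.29  0.    0.96]] 308.53444657946034
now [ 273.8 -616.9  231.3] psi 0.418 tilt [-0.      0.0001] F [-0.9  0.3  0.1] w 85.6 t 1.0
[390, -420, 350] -> [ 0.93  -0.664 -0.593] [0. 0. 0.]
[390, -420, 350, -0.2] -> [ 0.93  -0.664 -0.593] [-0.     0.     1.235]
[500, -70, 400, -0.2] -> [ 2.143 -2.041 -0.843] [-0.     0.     1.235]
```

Request:
apply_moves --pt "1 0.93 -0.66 -0.5 0 0 1" --pt "1 0.93 -0.66 -0.5 0 0 1" --pt "1 0.93 -0.66 -0.5 0 0 1" --pt "1 0.93 -0.66 -0.5 0 0 1" --pt "1 0.93 -0.66 -0.5 0 0 1" --pt "1 0.93 -0.66 -0.5 0 0 1" --pt "1 0.93 -0.66 -0.5 0 0 1"

```text
time_s: 1.58
tcp_pos: [395.4, -415.4, 334.7]
tcp_rot: [0.999, -0.037, 0.002, 0.0]
contact_force: [1.1, 0.4, -0.0]
width: 85.5
finger_force: 0.0
```

Run:
```python
from h import *
plan([[440,-240,340,-.15],[500,-70,340,-.15]])
```

```text
now [ 395.4 -415.4  334.7] psi -0.075 tilt [ 0.0046 -0.0008] F [ 1.1  0.4 -0. ] w 85.5 t 1.58
[440, -240, 340, -0.15] -> [ 0.157 -0.891 -0.026] [ 0.    -0.009  0.15 ]
[500, -70, 340, -0.15] -> [ 0.393 -1.761 -0.026] [ 0.    -0.009  0.15 ]
```

Request:
apply_moves --pt "1 0.2 -0.9 0 0 0 0.2" --pt "1 0.2 -0.9 0 0 0 0.2" --pt "1 0.2 -0.9 0 0 0 0.2" --pt "1 0.2 -0.9 0 0 0 0.2"

```text
time_s: 1.92
tcp_pos: [439.8, -259.8, 331.6]
tcp_rot: [0.996, -0.091, 0.0, 0.0]
contact_force: [2.0, -0.0, 0.4]
width: 85.5
finger_force: 0.0
```

Request:
apply_moves --pt "1 0.2 -0.8 0 0 0 0" --pt "1 0.2 -0.8 0 0 0 0" --pt "1 0.2 -0.8 0 0 0 0" --pt "1 0.2 -0.8 0 0 0 0" --pt "1 0.2 -0.8 0 0 0 0" --pt "1 0.2 -0.8 0 0 0 0"

```text
time_s: 2.42
tcp_pos: [508.8, -109.3, 331.3]
tcp_rot: [0.996, -0.089, 0.0, -0.0]
contact_force: [0.1, -1.3, -0.4]
width: 85.4
finger_force: 0.0
```

Run:
```python
from h import *
np.set_printoptions(precision=1,suppress=True)
plan([])
H={"vblock":40,"shaft":28,"disc":14,"ring":16,"plate":12,"side_mat":4,"rack":16}
c="wrist"; cm=imaging.camera_model(c); im=imaging.grab_frame(c); save("w1",im)
for k in H:
    for d in nets.trace(c,k)[:3]:
        ys,xs=np.nonzero(d["pixels"]); cnt=max(cv2.findContours(d["pixels"].astype(np.uint8),0,2)[0],key=cv2.contourArea)
        P=toplane(cm,cnt[:,0],H[k])[:,:2].astype(np.float32)
        print(k,round(d["p"],2),np.array(d["at"]),len(xs),"circ",cv2.minEnclosingCircle(P),"rect",cv2.minAreaRect(P),toplane(cm,[d["at"]],H[k])[0])
```

```text
now [ 508.8 -109.3  331.3] psi -0.178 tilt [0. 0.] F [ 0.1 -1.3 -0.4] w 85.4 t 2.42
vblock 0.59 [194.6 167.3] 1124 circ ((492.5802917480469, -22.794788360595703), 34.00978469848633) rect ((493.0979919433594, -22.42816734313965), (49.24388885498047, 51.44512939453125), 77.6651611328125) [494.3 -25.2  40. ]
shaft 0.95 [195.6 126.3] 611 circ ((550.428466796875, -41.791954040527344), 19.987844467163086) rect ((550.2808227539062, -41.78037643432617), (38.56681442260742, 37.91680908203125), 79.78855895996094) [550.1 -37.6  28. ]
shaft 0.29 [193.3 101.6] 6706 circ ((565.1355590820312, -41.62060546875), 117.85107421875) rect ((564.94677734375, -42.110069274902344), (81.19145965576172, 223.57203674316406), 76.41838073730469) [583.8 -42.1  28. ]
disc 0.58 [ 93.5 220.9] 714 circ ((421.709228515625, 171.45745849609375), 28.5537166595459) rect ((420.656494140625, 170.76309204101562), (46.71445846557617, 57.08311080932617), 33.40660095214844) [431.8 161.1  14. ]
ring 0.91 [175.1 257.8] 528 circ ((348.4669189453125, 53.2566032409668), 26.59199333190918) rect ((347.7517395019531, 51.94546890258789),
[... 495 characters left out ...]
5625) [482.5 274.2  16. ]
plate 0.73 [330.2  54.1] 4382 circ ((608.7798461914062, -239.04025268554688), 50.682899475097656) rect ((609.389404296875, -239.05877685546875), (99.0705795288086, 98.6625747680664), 37.610694885253906) [ 612.3 -240.5   12. ]
side_mat 0.71 [361.2 187.7] 8178 circ ((408.32916259765625, -265.6860046386719), 110.68236541748047) rect ((408.4870300292969, -265.8934631347656), (199.0723114013672, 110.39091491699219), 87.64909362792969) [ 407.8 -270.7    4. ]
rack 0.72 [191.6  99.8] 6693 circ ((564.5988159179688, -39.13874053955078), 121.32090759277344) rect ((564.4716796875, -39.895263671875), (83.37056732177734, 229.66639709472656), 76.48583221435547) [586.8 -38.2  16. ]
```

View pics/w1.png

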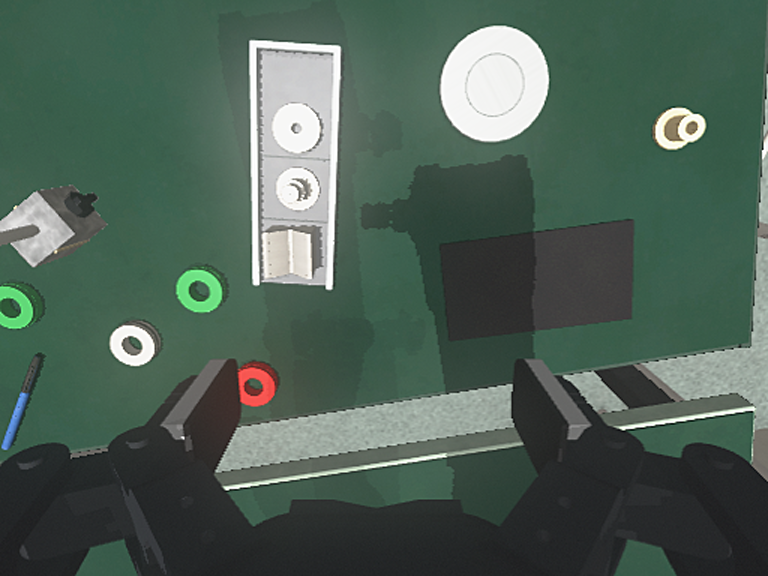

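Run:
```python
from h import *
plan([[491,-22,150,-.236]])
```

```text
now [ 507.8 -112.3  331.4] psi -0.184 tilt [ 0.0001 -0.0001] F [ 0.1 -0.1  0.1] w 85.7 t 2.82
[491, -22, 150, -0.236] -> [-0.165 -0.428  0.907] [ 0.    -0.     0.105]
```

Request:
apply_moves --pt "1 -0.165 -0.43 0.9 0 0 0.105" --pt "1 -0.165 -0.43 0.9 0 0 0.105" --pt "1 -0.165 -0.43 0.9 0 0 0.105" --pt "1 -0.165 -0.43 0.9 0 0 0.105" --pt "1 -0.165 -0.43 0.9 0 0 0.105" --pt "1 -0.165 -0.43 0.9 0 0 0.105" --pt "1 -0.165 -0.43 0.9 0 0 0.105"

```text
time_s: 3.4
tcp_pos: [490.2, -20.6, 150.2]
tcp_rot: [0.993, -0.117, -0.002, 0.0]
contact_force: [0.3, -0.5, 0.3]
width: 85.1
finger_force: 0.0
```

```bash
cat >> h.py <<'E'
def look(name,H,c="wrist",n=2):
    np.set_printoptions(precision=1,suppress=True)
    cm=imaging.camera_model(c); im=imaging.grab_frame(c)
    if name: save(name,im)
    for k in H:
        for d in nets.trace(c,k)[:n]:
            cnt=max(cv2.findContours(d["pixels"].astype(np.uint8),0,2)[0],key=cv2.contourArea)
            P=toplane(cm,cnt[:,0],H[k])[:,:2].astype(np.float32)
            a,b=cv2.minEnclosingCircle(P); r=cv2.minAreaRect(P)
            el=cv2.fitEllipse(P)
            print(k,round(d["p"],2),np.array(d["at"]),len(cnt),"circ",np.array(a),round(b,1),"rect",np.array(r[0]),np.array(r[1]),round(r[2],1),"ell",np.array(el[0]),np.array(el[1]))
    return cm,im
E
python3 - <<'E'
from h import *
plan([])
look("w2",{"vblock":43,"shaft":11,"disc":14,"rack":16})
E
```

```text
now [490.2 -20.6 150.2] psi -0.234 tilt [-0.003   0.0002] F [ 0.3 -0.5  0.3] w 85.1 t 3.4
vblock 0.89 [250.7 176.2] 68 circ [493.7 -20.8] 32.7 rect [494.9 -20.7] [45.1 52.8] 78.9 ell [496. -21.] [54.  63.5]
vblock 0.41 [468.5  16.1] 67 circ [ 579.1 -201.3] 36.6 rect [ 574.2 -200.1] [71.4 26.2] 76.8 ell [ 583.  -203.4] [42.7 70.7]
shaft 0.88 [252.  107.8] 60 circ [549.5 -37.5] 20.5 rect [549.7 -37.6] [40.1 39.4] 31.8 ell [549.5 -37.7] [39.6 40.5]
disc 0.85 [250.3  32. ] 82 circ [604.8 -49.8] 23.0 rect [604.8 -50.3] [44.4 44.8] 76.6 ell [604.8 -49.9] [44.3 45.4]
rack 0.66 [238.8  81.7] 89 circ [541.1 -33.9] 99.2 rect [540.8 -33. ] [ 83.6 182.1] 76.6 ell [548.9 -35.5] [ 86.7 325. ]
```

View pics/w2.png

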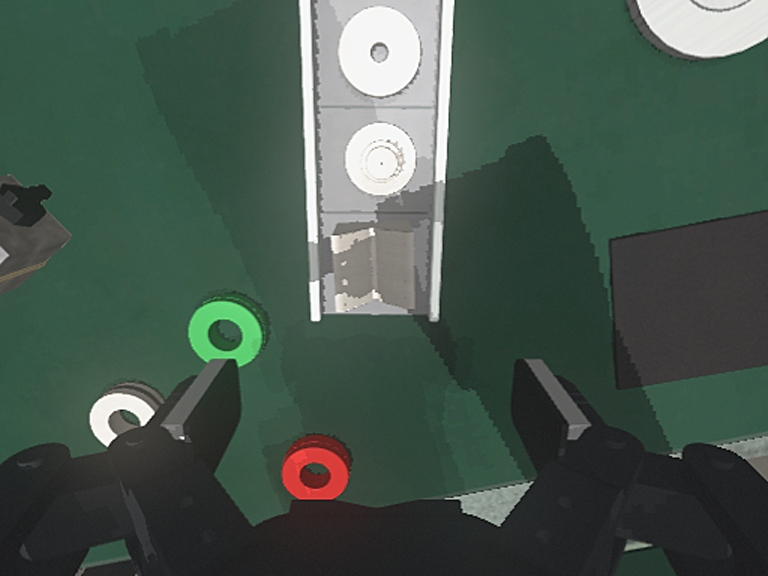

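```bash
cat >> h.py <<'E'
from scipy.optimize import minimize
def fit(cm,mask,pts,x0):
    """fit x,y,yaw of convex hull of pts (thing frame) to hull of mask"""
    S=4
    cnt=max(cv2.findContours(mask.astype(np.uint8),0,2)[0],key=cv2.contourArea)
    M=np.zeros((384*S,512*S),np.uint8); cv2.fillPoly(M,[((cv2.convexHull(cnt)+.5)*S).astype(int)],1)
    def f(v):
        c,s=np.cos(v[2]/50),np.sin(v[2]/50); P=pts@np.array([[c,s,0],[-s,c,0],[0,0,1]])+[v[0],v[1],0]
        A=np.zeros_like(M); cv2.fillPoly(A,[np.round(cv2.convexHull(((proj(cm,P)+.5)*S).astype(np.float32))).astype(int)],1)
        return 1-(A&M).sum()/(A|M).sum()
    x0=np.array(x0,float); x0[2]*=50
    r=minimize(f,x0,method="Nelder-Mead",options=dict(initial_simplex=x0+np.array([[0,0,0],[5,0,0],[0,5,0],[0,0,5]]),maxiter=120))
    r.x[2]/=50; return r.x.round(3),round(r.fun,3)
def box(a,b,z0,z1): return np.array([[i*a/2,j*b/2,k] for i in(-1,1) for j in(-1,1) for k in(z0,z1)])
def cyl(*st): 
    t=np.linspace(0,2*np.pi,40); return np.concatenate([np.c_[r*np.cos(t),r*np.sin(t),0*t+z] for r,z in st])
SH=[(21,0),(21,8),(12,34),(8,50)]
E
python3 - <<'E'
from h import *
cm=imaging.camera_model("wrist"); imaging.grab_frame("wrist")
m=nets.trace("wrist","vblock")[0]["pixels"]; print(fit(cm,m,box(45,45,3,43),[491,-21,-.22]))
m=nets.trace("wrist","shaft")[0]["pixels"]; print(fit(cm,m,cyl(*[(r,z+3) for r,z in SH]),[550,-37,0]))
m=nets.trace("wrist","disc")[0]["pixels"]; print(fit(cm,m,cyl((22.5,3),(22.5,14)),[604,-50,0]))
m=nets.trace("wrist","rack")[0]["pixels"]|nets.trace("wrist","disc")[0]["pixels"]
plan([[491,-21.5,19,-.234],[491,-21,60,-.234]])
E
```

```text
(array([ 4.91596e+02, -2.01250e+01, -1.87000e-01]), np.float64(0.023))
(array([ 5.48826e+02, -3.78150e+01,  1.30000e-02]), np.float64(0.063))
(array([ 6.05026e+02, -5.03190e+01,  7.20000e-02]), np.float64(0.034))
now [491.3 -21.1 151.6] psi -0.235 tilt [0.0006 0.    ] F [-0.5 -0.1 -1.3] w 85.3 t 3.95
[491, -21.5, 19, -0.234] -> [-0.002  0.002  0.663] [-0.    -0.001 -0.002]
[491, -21, 60, -0.234] -> [-0.002 -0.     0.458] [-0.    -0.001 -0.002]
```

Request:
apply_moves --pt "1 0 -0.004 0.5 0 0 -0.07" --pt "1 0 -0.004 0.5 0 0 -0.07" --pt "1 0 -0.004 0.6 0 0 -0.07" --pt "1 0 -0.004 0.655 0 0 -0.07" --pt "1 0 -0.004 0.655 0 0 -0.07" --pt "1 0 -0.004 0.655 0 0 -0.07" --pt "0 0 -0.004 0.655 0 0 -0.07" --pt "0 0 -0.004 0.655 0 0 -0.07" --pt "0 0 -0.004 0.655 0 0 -0.07" --pt "0 0 -0.004 0.655 0 0 -0.07" --pt "0 0 -0.004 0.655 0 0 -0.07" --pt "0 0 -0.004 0.655 0 0 -0.07" --newtons 60

```text
time_s: 4.95
tcp_pos: [492.3, -20.3, 21.9]
tcp_rot: [0.995, -0.1, 0.001, -0.0]
contact_force: [-4.4, -1.0, 19.1]
width: 43.3
finger_force: 58.8
```

Run:
```python
from h import *
plan([[491,-21,150],[420,-220,90,-.2],[420,-220,25,-.2]])
```

```text
now [492.3 -20.3  21.9] psi -0.2 tilt [ 0.0023 -0.0002] F [-4.4 -1.  19.1] w 43.3 t 4.95
[491, -21, 150] -> [-0.004  0.005 -0.64 ] [0. 0. 0.]
[420, -220, 90, -0.2] -> [-0.155  1.051 -0.341] [-0.001 -0.005  0.   ]
[420, -220, 25, -0.2] -> [-0.156  1.051 -0.016] [-0.001 -0.005  0.   ]
```

Request:
apply_moves --pt "0 0 0 -0.2 0 0 0" --pt "0 0 0 -0.4 0 0 0" --pt "0 -0.04 0.2 -0.4 0 0 0" --pt "0 -0.08 0.4 -0.4 0 0 0" --pt "0 -0.12 0.6 -0.4 0 0 0" --pt "0 -0.16 0.8 -0.4 0 0 0" --pt "0 -0.19 1.0 -0.4 0 0 0" --pt "0 -0.19 1.0 -0.25 0 0 0" --pt "0 -0.19 1.0 -0.1 0 0 0" --pt "0 -0.19 1.0 -0.04 0 0 0" --pt "0 -0.19 1.0 -0.04 0 0 0" --pt "0 -0.19 1.0 -0.04 0 0 0"

```text
time_s: 5.95
tcp_pos: [414.2, -208.5, 28.5]
tcp_rot: [0.995, -0.1, -0.0, -0.0]
contact_force: [-0.3, -0.2, -3.5]
width: 43.5
finger_force: 66.1
```

Run:
```python
from h import *
plan([])
look("w3",{"vblock":40,"side_mat":4},n=1)
```

```text
now [ 414.2 -208.5   28.5] psi -0.2 tilt [-0.0009  0.0005] F [-0.3 -0.2 -3.5] w 43.5 t 5.95
vblock 0.63 [251.7 243.7] 150 circ [ 412.7 -208.1] 36.8 rect [ 414.4 -208.5] [48.4 61.2] 78.8 ell [ 416.1 -208.4] [57.9 65.1]
side_mat 0.88 [385.7 181.7] 334 circ [ 407.9 -264.8] 111.5 rect [ 408.7 -264.5] [195.8 109.9] 87.4 ell [ 394.7 -375.9] [112.6 408.5]
```

View pics/w3.png

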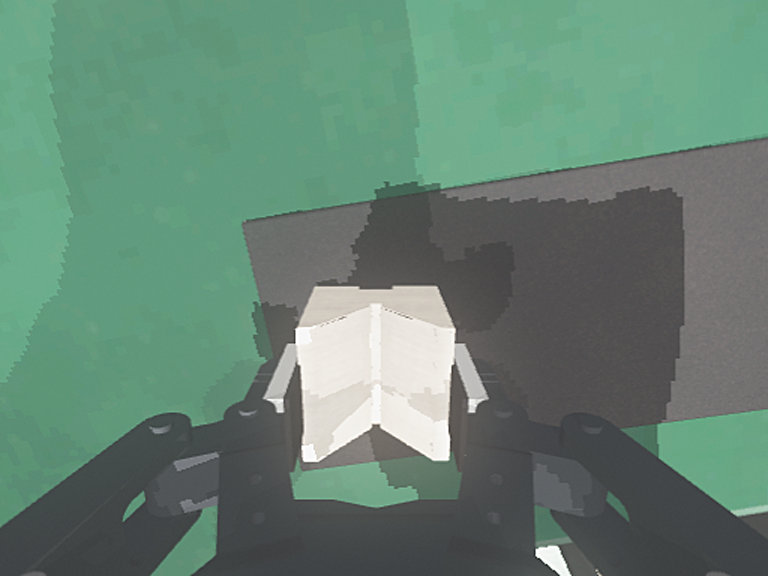

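Request:
apply_moves --pt "0 0 0 0.015 0 0 0" --pt "0 0 0 0.025 0 0 0" --pt "0 0 0 0.03 0 0 0" --pt "0 0 0 0.03 0 0 0" --pt "0 0 0 0.03 0 0 0"

```text
time_s: 6.52
tcp_pos: [414.7, -208.7, 23.0]
tcp_rot: [0.995, -0.1, 0.0, 0.0]
contact_force: [-3.1, 1.6, 11.4]
width: 43.8
finger_force: 68.2
```

Request:
apply_moves --pt "0.9 0 0 0 0 0 0" --pt "0.9 0 0 0 0 0 0" --pt "0.9 0 0 0 0 0 0" --pt "0.9 0 0 0 0 0 0" --pt "0.9 0 0 -0.2 0 0 0" --pt "0.9 0 0 -0.4 0 0 0" --pt "0.9 0 0 -0.6 0 0 0" --pt "0.9 0 0 -0.6 0 0 0"

```text
time_s: 7.18
tcp_pos: [417.5, -209.9, 148.8]
tcp_rot: [0.995, -0.1, 0.004, 0.001]
contact_force: [1.9, -1.0, 0.0]
width: 76.7
finger_force: 0.0
```

Run:
```python
from h import *
plan([[549,-37.7,130,-.234]])
look("w4",{"vblock":44,"side_mat":4},n=1)
```

```text
now [ 417.5 -209.9  148.8] psi -0.2 tilt [ 0.0082 -0.0034] F [ 1.9 -1.   0. ] w 76.7 t 7.18
[549, -37.7, 130, -0.234] -> [ 0.473 -0.975  0.096] [ 0.003 -0.017  0.068]
vblock 0.6 [250.4 181.2] 60 circ [ 416.6 -209.5] 32.3 rect [ 417.3 -209.9] [45.7 51.3] 78.5 ell [ 418.1 -210.5] [51.1 75.3]
side_mat 0.83 [325.5 163.7] 189 circ [ 407.6 -266.3] 112.9 rect [ 407.9 -266.3] [200.4 111. ] 87.3 ell [ 408.  -270.1] [123.4 263.5]
```

Request:
apply_moves --pt "0.6 0.46 -0.97 0.09 0 0 0.07" --pt "0.6 0.46 -0.97 0.09 0 0 0.07" --pt "0.6 0.46 -0.97 0.09 0 0 0.07" --pt "0.6 0.46 -0.97 0.09 0 0 0.07" --pt "0.6 0.46 -0.97 0.09 0 0 0.07" --pt "0.6 0.46 -0.97 0.09 0 0 0.07" --pt "0.6 0.46 -0.97 0.09 0 0 0.07" --pt "0.6 0.46 -0.97 0.09 0 0 0.07"

```text
time_s: 8.0
tcp_pos: [542.2, -36.3, 122.6]
tcp_rot: [0.993, -0.116, -0.002, 0.0]
contact_force: [-0.8, -0.0, -0.5]
width: 51.3
finger_force: 0.0
```

Run:
```python
from h import *
cm,im=look("w5",{"shaft":11,"disc":14},n=1)
m=nets.trace("wrist","shaft")[0]["pixels"]; print(fit(cm,m,cyl(*[(r,z+3) for r,z in SH]),[550,-37,0]))
m=nets.trace("wrist","disc")[0]["pixels"]; print(fit(cm,m,cyl((22.5,3),(22.5,14)),[604,-50,0]))
# top ring of 16mm cylinder for reference
print(proj(cm,[[549,-37.7,53],[549,-37.7,3]]))
plan([[549,-37.7,20.5,-.234]])
```

```text
shaft 0.9 [250.  176.5] 68 circ [548.9 -38.2] 22.2 rect [549.4 -38.3] [41.4 41.4] 31.6 ell [549.5 -38. ] [41.  42.5]
disc 0.95 [248.3 101.5] 90 circ [605.1 -50.4] 22.5 rect [605.2 -50.7] [43.5 43.5] 89.7 ell [605.2 -50.4] [43.8 43.8]
(array([549.1, -37.9,   0.1]), np.float64(0.035))
(array([605. , -50.3,   0.1]), np.float64(0.036))
[[249.9 188.2]
 [249.9 171.3]]
now [542.6 -37.9 124.2] psi -0.236 tilt [-0. -0.] F [-0.5  1.1  0.5] w 51.0 t 8.25
[549, -37.7, 20.5, -0.234] -> [ 0.  -0.   0.5] [ 0.  0. -0.]
```

View pics/w5.png

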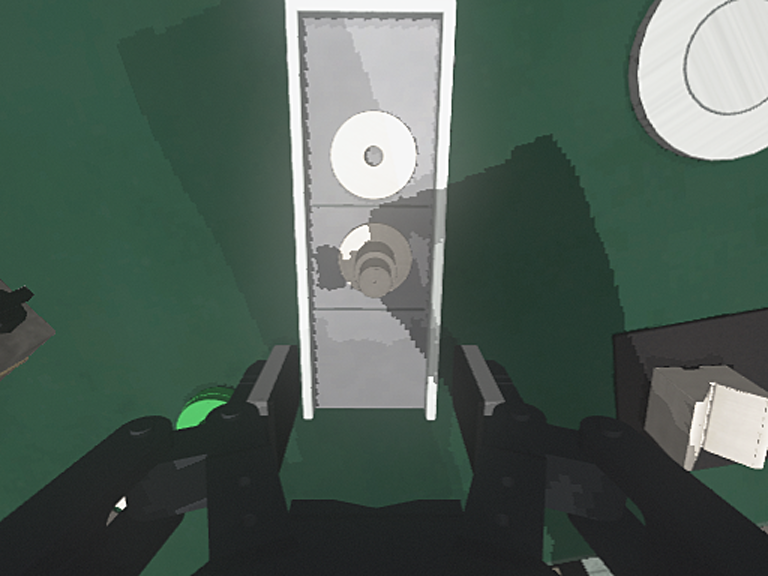

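Request:
apply_moves --pt "0.6 0.032 -0.007 0.2 0 0 0" --pt "0.6 0.032 -0.007 0.4 0 0 0" --pt "0.6 0.032 -0.007 0.515 0 0 0" --pt "0.6 0.032 -0.007 0.515 0 0 0" --pt "0.6 0.032 -0.007 0.515 0 0 0" --pt "0 0.032 -0.007 0.515 0 0 0" --pt "0 0.032 -0.007 0.515 0 0 0" --pt "0 0.032 -0.007 0.515 0 0 0" --pt "0 0.032 -0.007 0.515 0 0 0" --pt "0 0.032 -0.007 0.515 0 0 0" --pt "0 0.032 -0.007 0.515 0 0 0" --newtons 50

```text
time_s: 9.17
tcp_pos: [550.9, -37.1, 23.4]
tcp_rot: [0.993, -0.117, 0.002, -0.0]
contact_force: [-1.8, -1.2, 11.6]
width: 19.1
finger_force: 48.6
```

Run:
```python
from h import *
np.set_printoptions(precision=4,suppress=True)
plan([[549,-37.7,120,-.2],[415,-312,100,-.2]])
```

```text
now [550.9 -37.1  23.4] psi -0.235 tilt [ 0.0031 -0.0003] F [-1.8 -1.2 11.6] w 19.1 t 9.17
[549, -37.7, 120, -0.2] -> [-0.007  0.005 -0.483] [-0.001 -0.006 -0.07 ]
[415, -312, 100, -0.2] -> [-0.339  1.495 -0.384] [-0.001 -0.006 -0.07 ]
```

Request:
apply_moves --pt "0 0 0 -0.1 0 0 0" --pt "0 0 0 -0.3 0 0 0" --pt "0 0 0 -0.4 0 0 0" --pt "0 0 0 -0.4 0 0 0"

```text
time_s: 9.5
tcp_pos: [552.4, -37.0, 106.9]
tcp_rot: [0.993, -0.117, 0.004, -0.0]
contact_force: [1.6, -0.0, -2.3]
width: 18.9
finger_force: 49.8
```

Run:
```python
from h import *
plan([])
look("w6",{"shaft":91},n=1)
```

```text
now [552.4 -37.  106.9] psi -0.235 tilt [ 0.0079 -0.0003] F [ 1.6 -0.  -2.3] w 18.9 t 9.5
shaft 0.69 [248.8 233.9] 120 circ [542.1 -34.8] 31.2 rect [543.1 -37.8] [60.5 41.3] 5.6 ell [544.8 -35.3] [39.5 62.8]
```

View pics/w6.png

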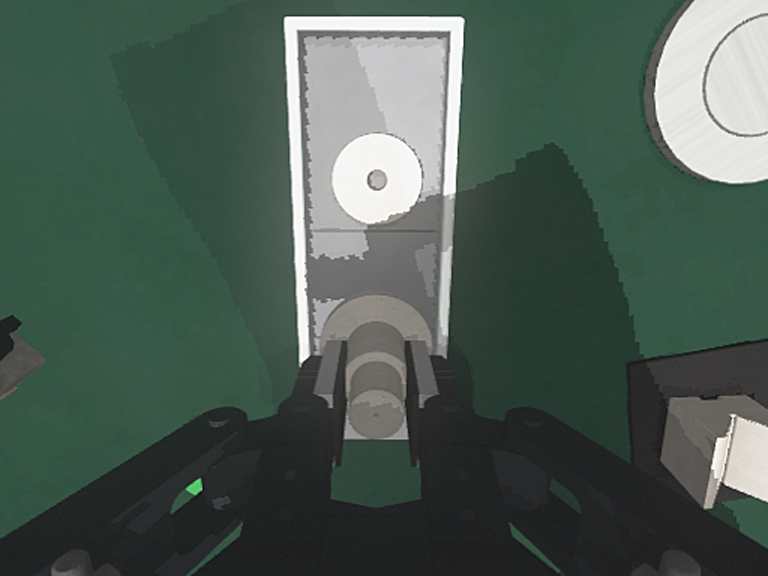

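Request:
apply_moves --pt "0 -0.05 0.2 0 0 0 0" --pt "0 -0.1 0.4 0 0 0 0" --pt "0 -0.15 0.6 0 0 0 0" --pt "0 -0.2 0.8 0 0 0 0" --pt "0 -0.25 1.0 0 0 0 0" --pt "0 -0.25 1.0 0 0 0 0"

```text
time_s: 10.1
tcp_pos: [449.2, -226.8, 100.3]
tcp_rot: [0.993, -0.121, -0.002, 0.001]
contact_force: [0.2, -1.1, -2.9]
width: 19.1
finger_force: 49.9
```

Run:
```python
from h import *
plan([[415,-312,50,-.2]])
```

```text
now [ 449.2 -226.8  100.3] psi -0.243 tilt [-0.0036 -0.0017] F [ 0.2 -1.1 -2.9] w 19.1 t 10.1
[415, -312, 50, -0.2] -> [-0.063  0.454  0.253] [ 0.005  0.006 -0.087]
```

Request:
apply_moves --pt "0 -0.03 0.2 0 0 0 -0.02" --pt "0 -0.065 0.455 0 0 0 -0.02" --pt "0 -0.065 0.455 0.1 0 0 -0.02" --pt "0 -0.065 0.455 0.25 0 0 -0.02" --pt "0 -0.065 0.455 0.34 0 0 -0.02" --pt "0 -0.065 0.455 0.36 0 0 -0.02" --pt "0 -0.065 0.455 0.37 0 0 -0.02" --pt "0 -0.065 0.455 0.375 0 0 -0.02" --pt "0 -0.065 0.455 0.375 0 0 -0.02"

```text
time_s: 10.85
tcp_pos: [421.2, -305.3, 27.0]
tcp_rot: [0.994, -0.112, 0.0, 0.0]
contact_force: [0.4, 0.9, -2.2]
width: 19.2
finger_force: 50.0
```

Request:
apply_moves --pt "0 0 0 0.01 0 0 0" --pt "0 0 0 0.015 0 0 0" --pt "0 0 0 0.015 0 0 0" --pt "0 0 0 0.015 0 0 0"

```text
time_s: 11.18
tcp_pos: [421.3, -305.5, 24.5]
tcp_rot: [0.994, -0.112, 0.001, 0.0]
contact_force: [-2.8, 2.3, 10.9]
width: 19.2
finger_force: 51.4
```

Request:
apply_moves --pt "0.6 0 0 0 0 0 0" --pt "0.6 0 0 0 0 0 0" --pt "0.6 0 0 0 0 0 0" --pt "0.6 0 0 -0.2 0 0 0" --pt "0.6 0 0 -0.4 0 0 0" --pt "0.6 0 0 -0.6 0 0 0" --pt "0.6 0 0 -0.6 0 0 0"

```text
time_s: 11.77
tcp_pos: [423.6, -307.0, 150.3]
tcp_rot: [0.994, -0.112, 0.004, 0.002]
contact_force: [2.8, -1.1, 0.8]
width: 50.6
finger_force: 0.0
```

Run:
```python
from h import *
print(np.round(status.read_state()["joint_positions"],2))
cm,im=look("w7",{"shaft":12,"vblock":44},n=1)
m=nets.trace("wrist","shaft")[0]["pixels"]; print(fit(cm,m,cyl(*[(r,z+4) for r,z in SH]),[420,-305,0]))
plan([[500,-150,145]])
```

```text
[ 0.66  0.28 -0.19  2.02  0.07  0.84 -1.36]
shaft 0.68 [247.9 179.9] 56 circ [ 420. -306.] 22.1 rect [ 420.4 -305.6] [41.4 41.4] 32.2 ell [ 420.5 -305.9] [40.9 42.8]
vblock 0.58 [146.2 209.5] 92 circ [ 418.4 -215. ] 37.4 rect [ 418.5 -214.7] [55.3 54.4] 77.0 ell [ 418.9 -215.6] [55.3 65.4]
(array([ 419.8, -305.8,    0. ]), np.float64(0.04))
now [ 420.2 -305.1  142.7] psi -0.225 tilt [-0.  0.] F [-0.3 -0.   0. ] w 51.2 t 11.97
[500, -150, 145] -> [ 0.2 -0.8 -0. ] [0. 0. 0.]
```

View pics/w7.png

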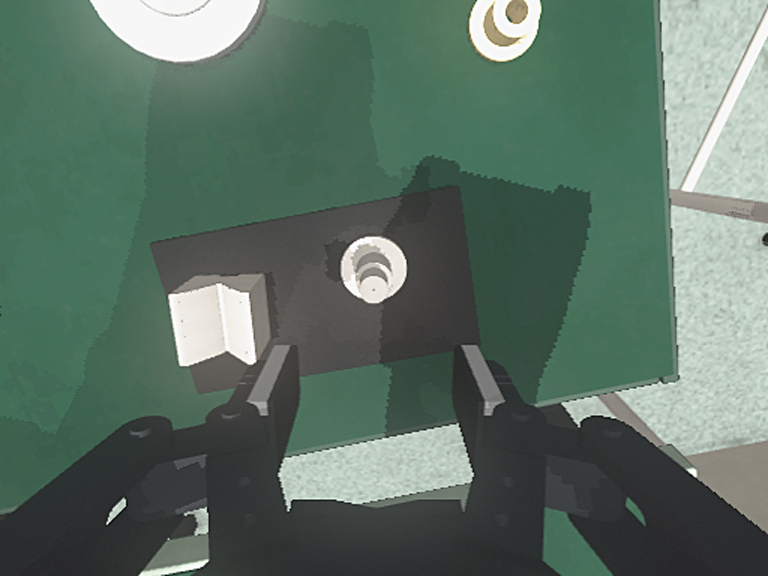

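Request:
apply_moves --pt "0.8 0.2 -0.8 0 0 0 -1" --pt "0.8 0.2 -0.8 0 0 0 -1" --pt "0.8 0.2 -0.8 0 0 0 -1" --pt "0.8 0.2 -0.8 0 0 0 -1" --pt "0.8 0.2 -0.8 0 0 0 -1" --pt "0.8 0.2 -0.8 0 0 0 -1"

```text
time_s: 12.47
tcp_pos: [495.5, -155.6, 141.9]
tcp_rot: [0.99, 0.14, -0.001, -0.001]
contact_force: [-0.1, -0.9, -0.4]
width: 68.4
finger_force: 0.0
```

Run:
```python
from h import *
plan([[560,-100,140,.8],[605,-50.3,130,1.336]])
```

```text
now [ 495.5 -155.6  141.9] psi 0.28 tilt [-0.002   0.0017] F [-0.1 -0.9 -0.4] w 68.4 t 12.47
[560, -100, 140, 0.8] -> [ 0.387 -0.178  0.009] [-0.005  0.002 -1.04 ]
[605, -50.3, 130, 1.336] -> [ 0.672 -0.355  0.059] [-0.006  0.    -2.112]
```

Request:
apply_moves --pt "0.8 0.65 -0.34 0 0 0 -1" --pt "0.8 0.65 -0.34 0 0 0 -1" --pt "0.8 0.65 -0.34 0 0 0 -1" --pt "0.8 0.65 -0.34 0 0 0 -1" --pt "0.8 0.65 -0.34 0 0 0 -1"

```text
time_s: 12.88
tcp_pos: [604.1, -53.7, 141.9]
tcp_rot: [0.924, 0.383, 0.0, -0.001]
contact_force: [-2.4, 1.3, -0.8]
width: 68.3
finger_force: 0.0
```

Request:
apply_moves --pt "0.8 0 0 0 0 0 -1" --pt "0.8 0 0 0 0 0 -1" --pt "0.8 0 0 0 0 0 -1" --pt "0.8 0 0 0 0 0 -1" --pt "0.8 0 0 0 0 0 -1" --pt "0.8 0 0 0 0 0 -1"

```text
time_s: 13.38
tcp_pos: [601.2, -58.7, 142.2]
tcp_rot: [0.805, 0.593, -0.001, -0.001]
contact_force: [0.0, -0.6, 0.5]
width: 68.2
finger_force: 0.0
```

Run:
```python
from h import *
cm,im=look("w8",{"disc":14,"ring":16,"plate":12},n=3)
m=nets.trace("wrist","disc")[0]["pixels"]; print(fit(cm,m,cyl((22.5,3),(22.5,14)),[604,-50,0]))
plan([[605,-50.3,70,1.336],[605,-50.3,4.5,1.336]])
```

```text
disc 0.7 [253.6 171.4] 80 circ [605.3 -49.7] 23.4 rect [606.2 -49.6] [45.1 45.1] 72.7 ell [605.5 -49.5] [44.7 45.5]
ring 0.88 [38.6 62.6] 90 circ [469.1  84.5] 27.2 rect [469.2  84.6] [47.1 54.3] 72.6 ell [469.   84.4] [47.4 54.5]
plate 0.84 [302.6 312.7] 100 circ [ 603.5 -218.1] 43.2 rect [ 605.9 -214. ] [71.1 74.2] 61.8 ell [ 605.  -217.6] [71.5 77.1]
(array([605.3, -50.2,   0. ]), np.float64(0.026))
now [601.9 -57.6 143.2] psi 1.273 tilt [-0. -0.] F [-1.  -0.2  0.1] w 68.2 t 13.63
[605, -50.3, 70, 1.336] -> [0.  0.  0.4] [-0.   0.  -0.1]
[605, -50.3, 4.5, 1.336] -> [0.  0.  0.7] [-0.   0.  -0.1]
```

View pics/w8.png

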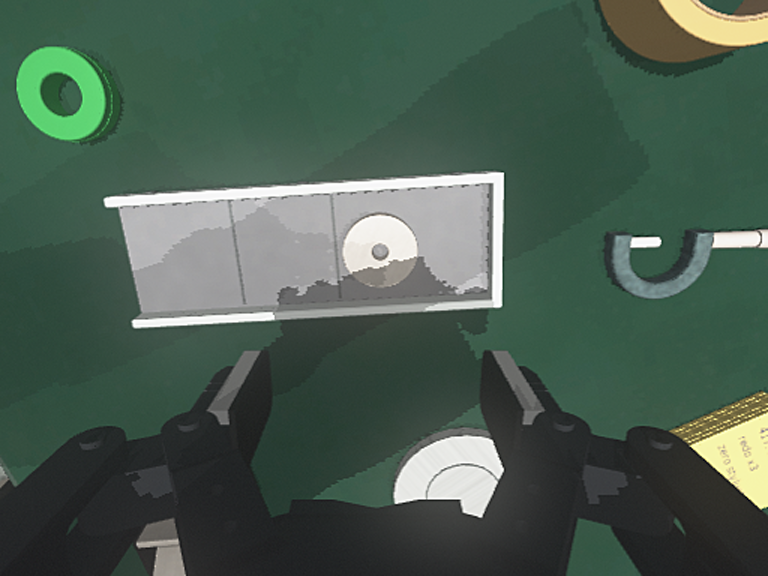

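Request:
apply_moves --pt "0.8 0.04 0.005 0.15 0 0 -0.125" --pt "0.8 0.04 0.005 0.35 0 0 -0.125" --pt "0.8 0.04 0.005 0.5 0 0 -0.125" --pt "0.8 0.04 0.005 0.6 0 0 -0.125" --pt "0.8 0.04 0.005 0.66 0 0 -0.125" --pt "0.8 0.04 0.005 0.685 0 0 -0.125" --pt "0.8 0.04 0.005 0.685 0 0 -0.125" --pt "0.8 0.04 0.005 0.685 0 0 -0.125"

```text
time_s: 14.3
tcp_pos: [606.0, -50.0, 7.4]
tcp_rot: [0.785, 0.62, 0.0, 0.0]
contact_force: [0.1, -0.1, 0.1]
width: 68.5
finger_force: 0.0
```

Request:
apply_moves --pt "0.8 0 0 0.012 0 0 0" --pt "0.8 0 0 0.012 0 0 0" --pt "0 0 0 0.012 0 0 0" --pt "0 0 0 0.012 0 0 0" --pt "0 0 0 0.012 0 0 0" --pt "0 0 0 0.012 0 0 0" --pt "0 0 0 0.012 0 0 0" --newtons 40

```text
time_s: 14.88
tcp_pos: [605.6, -50.2, 4.8]
tcp_rot: [0.785, 0.62, 0.0, 0.0]
contact_force: [-3.5, -0.6, 11.5]
width: 42.4
finger_force: 39.1
```

Request:
apply_moves --pt "0 0 0 -0.1 0 0 0" --pt "0 0 0 -0.3 0 0 0" --pt "0 0 0 -0.5 0 0 0" --pt "0 0 0 -0.5 0 0 0"

```text
time_s: 15.22
tcp_pos: [608.7, -49.7, 111.2]
tcp_rot: [0.784, 0.62, 0.003, 0.003]
contact_force: [2.3, 0.6, -1.0]
width: 42.0
finger_force: 41.4
```

```bash
sed -i '1a np.set_printoptions(precision=3,suppress=True)' h.py; sed -i 's/    np.set_printoptions(precision=1,suppress=True)//' h.py
python3 - <<'E'
from h import *
look("w9",{"plate":12,"disc":109},n=1)
plan([[609,-239,100,1.336]])
E
```

```text
disc 0.79 [252.8 252.4] 126 circ [606.176 -53.161] 26.4 rect [607.238 -53.449] [52.672 45.838] 74.4 ell [606.791 -53.308] [47.277 52.435]
now [605.2 -50.4 104.3] psi 1.337 tilt [ 0.001 -0.001] F [-0.4  0.2 -2.2] w 41.7 t 15.37
[609, -239, 100, 1.336] -> [-0.913  0.236  0.022] [0.002 0.001 0.003]
```

View pics/w9.png

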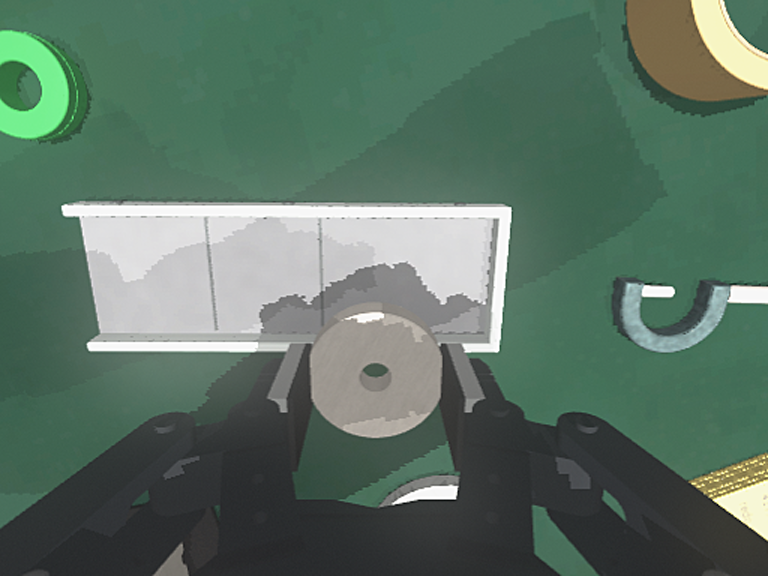

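Request:
apply_moves --pt "0 -0.2 0.05 0 0 0 0" --pt "0 -0.4 0.1 0 0 0 0" --pt "0 -0.5 0.13 0 0 0 0" --pt "0 -0.5 0.13 0 0 0 0" --pt "0 -0.5 0.13 0 0 0 0"

```text
time_s: 15.78
tcp_pos: [606.3, -155.0, 102.2]
tcp_rot: [0.785, 0.619, -0.001, -0.001]
contact_force: [0.1, 0.7, -0.8]
width: 41.9
finger_force: 41.4
```

Run:
```python
from h import *
cm,im=look("w10",{"plate":12},n=1)
for d in nets.trace("wrist","plate")[:1]: print(fit(cm,d["pixels"],cyl((50,0),(50,12)),[609,-239,0]))
for c in ("side",):
    cm,im=look("s10",{"plate":12},c=c,n=1)
    for d in nets.trace(c,"plate")[:1]: print(fit(cm,d["pixels"],cyl((50,0),(50,12)),[609,-239,0]))
plan([[609,-239,100,1.336]])
```

```text
plate 0.66 [274.  301.1] 114 circ [ 592.922 -258.608] 41.1 rect [ 593.359 -260.109] [56.135 66.37 ] 89.9 ell [ 596.629 -257.69 ] [56.069 74.533]
(array([ 589.786, -278.816,    0.484]), np.float64(0.61))
plate 0.75 [315.5 243.9] 46 circ [ 609.805 -246.335] 52.3 rect [ 607.779 -245.813] [100.137  93.673] 31.8 ell [ 607.86  -245.542] [ 95.138 100.401]
(array([ 609.147, -241.403,    0.141]), np.float64(0.115))
now [ 607.5 -152.2  103.7] psi 1.339 tilt [-0.  0.] F [-0.5  0.3 -0.8] w 42.1 t 16.08
[609, -239, 100, 1.336] -> [-0.421  0.107  0.018] [-0.001 -0.001  0.007]
```

View pics/w10.png

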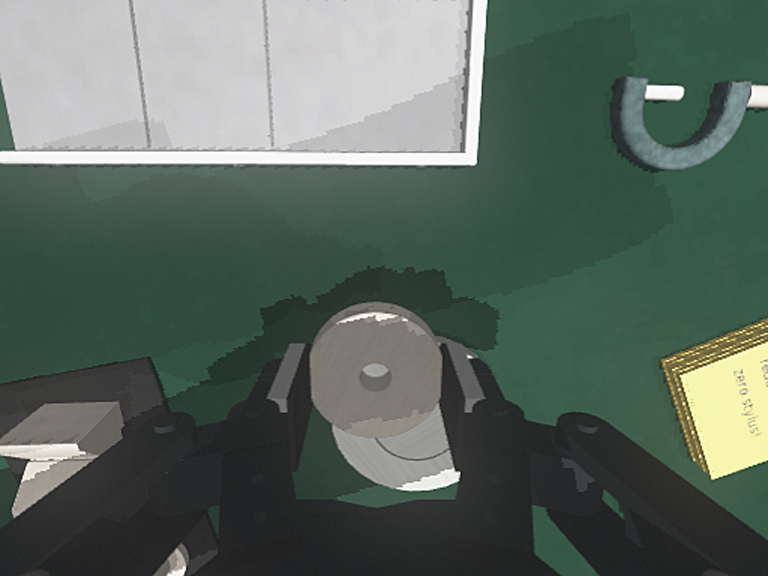

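Request:
apply_moves --pt "0 -0.2 0.05 -0.1 0 0 0" --pt "0 -0.4 0.1 -0.2 0 0 0" --pt "0 -0.6 0.15 -0.2 0 0 0" --pt "0 -0.85 0.2 -0.2 0 0 0" --pt "0 -0.85 0.2 -0.2 0 0 0" --pt "0 -0.85 0.2 -0.2 0 0 0" --pt "0 -0.85 0.2 -0.2 0 0 0"

```text
time_s: 16.67
tcp_pos: [606.7, -328.8, 143.5]
tcp_rot: [0.785, 0.619, -0.0, -0.0]
contact_force: [0.5, 1.1, -0.5]
width: 42.2
finger_force: 41.4
```

Run:
```python
from h import *
cm,im=look("w11",{"plate":12},n=1)
for d in nets.trace("wrist","plate")[:1]:
    x,e=fit(cm,d["pixels"],cyl((50,0),(50,12)),[609,-239,0]);print(x,e)
plan([[x[0],x[1],100,1.336]])
```

```text
plate 0.61 [231.7  70.5] 175 circ [ 609.917 -238.735] 50.2 rect [ 609.591 -238.822] [99.307 98.902] 78.6 ell [ 609.869 -238.627] [98.688 99.031]
[ 609.764 -238.75     0.068] 0.011
now [ 607.5 -326.3  143.9] psi 1.34 tilt [0.    0.001] F [ 0.1 -0.2 -0.8] w 42.1 t 16.82
[np.float64(609.764), np.float64(-238.75), 100, 1.336] -> [ 0.429 -0.089  0.22 ] [-0.    -0.001  0.007]
```

Request:
apply_moves --pt "0 0.2 -0.04 0 0 0 0" --pt "0 0.4 -0.08 0.1 0 0 0" --pt "0 0.429 -0.089 0.3 0 0 0" --pt "0 0.429 -0.089 0.5 0 0 0" --pt "0 0.429 -0.089 0.6 0 0 0" --pt "0 0.429 -0.089 0.63 0 0 0" --pt "0 0.429 -0.089 0.63 0 0 0" --pt "0 0.429 -0.089 0.63 0 0 0"

```text
time_s: 17.48
tcp_pos: [610.5, -239.9, 19.2]
tcp_rot: [0.784, 0.62, 0.0, 0.0]
contact_force: [-0.3, -0.8, -0.6]
width: 42.3
finger_force: 41.4
```

Run:
```python
from h import *
plan([[609.8,-238.7,14.3,1.336]])
```

```text
now [ 610.5 -239.9   19.2] psi 1.338 tilt [ 0.001 -0.   ] F [-0.3 -0.8 -0.6] w 42.3 t 17.48
[609.8, -238.7, 14.3, 1.336] -> [ 0.005 -0.005  0.024] [ 0.002 -0.     0.005]
```

Request:
apply_moves --pt "0 0.004 -0.004 0.012 0 0 0" --pt "0 0.004 -0.004 0.02 0 0 0" --pt "0 0.004 -0.004 0.024 0 0 0" --pt "0 0.004 -0.004 0.024 0 0 0"

```text
time_s: 17.82
tcp_pos: [609.5, -239.8, 14.0]
tcp_rot: [0.785, 0.62, 0.0, 0.001]
contact_force: [0.8, -1.3, 2.6]
width: 42.3
finger_force: 41.8
```

Request:
apply_moves --pt "0.8 0 0 0 0 0 0" --pt "0.8 0 0 0 0 0 0" --pt "0.8 0 0 0 0 0 0" --pt "0.8 0 0 -0.1 0 0 0" --pt "0.8 0 0 -0.3 0 0 0" --pt "0.8 0 0 -0.5 0 0 0" --pt "0.8 0 0 -0.6 0 0 0" --pt "0.8 0 0 -0.6 0 0 0" --pt "0.8 0 0 -0.6 0 0 0"

```text
time_s: 18.57
tcp_pos: [609.6, -239.8, 134.6]
tcp_rot: [0.785, 0.62, 0.001, 0.001]
contact_force: [-0.1, 0.2, -0.6]
width: 68.4
finger_force: 0.0
```

Run:
```python
from h import *
cm,im=look("w12",{"disc":23,"plate":12},n=1)
for d in nets.trace("wrist","disc")[:1]: print(fit(cm,d["pixels"],cyl((22.5,12),(22.5,23)),[609,-239,0]))
s=imaging.grab_frame("side")
a=cv2.imread("pics/scene0.png")[120:420,100:500]; b=cv2.imread("pics/w12.png")
A=cv2.resize(a,(400,300)); S=cv2.resize(s[60:240,150:390,::-1],(400,300),interpolation=cv2.INTER_CUBIC); B=cv2.resize(b,(400,300))
cv2.imwrite("pics/c12.png",np.vstack([np.hstack([A,B]),np.hstack([S,S*0])]))
print(np.round(status.read_state()["joint_positions"],2))
plan([[540,-50,145,1.336],[424,165,145,1.336]])
```

```text
disc 0.73 [250.9 186.1] 81 circ [ 608.669 -238.083] 23.1 rect [ 608.999 -238.297] [44.829 44.056] 57.5 ell [ 608.675 -238.184] [43.936 45.041]
plate 0.58 [253.5 176.2] 164 circ [ 610.114 -238.683] 50.7 rect [ 609.647 -238.776] [ 99.095 100.031] 12.6 ell [ 609.891 -238.575] [98.77  99.858]
(array([ 608.259, -239.185,    0.064]), np.float64(0.049))
[ 0.68  0.55 -0.55  1.71  0.33  0.98 -0.22]
now [ 608.4 -239.3  131.9] psi 1.338 tilt [-0.002  0.001] F [-0.5  0.4 -0.3] w 68.0 t 18.82
[540, -50, 145, 1.336] -> [ 0.842 -0.551 -0.064] [-0.004 -0.001  0.004]
[424, 165, 145, 1.336] -> [ 1.754 -1.364 -0.062] [-0.004 -0.001  0.004]
```

View pics/c12.png

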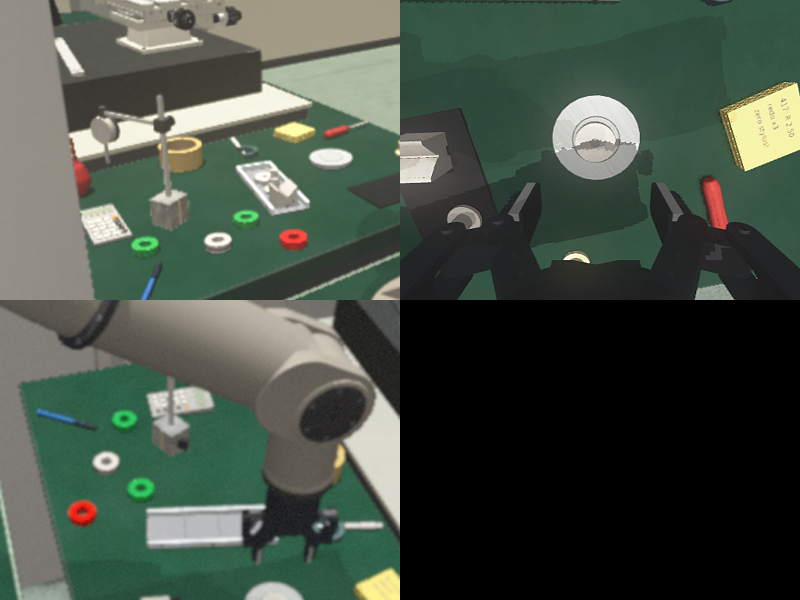

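Run:
```python
from h import *
cm=imaging.camera_model("side"); p=np.array([608.4,-239.3,131.9])
for az in (-.375,0,.3):
  for b in (40,60,90):
    r=np.array([np.cos(az),np.sin(az),0]); q=np.array([np.sin(az),-np.cos(az),0])
    f=lambda v: np.sum((proj(cm,p+v[0]*r+b*q+[0,0,v[1]])[0]-[351,127.])**2)
    print(az,b,minimize(f,[50,250],method="Nelder-Mead").x)
# joint radius: project gripper body sizes: pixels per mm at that depth
print(np.linalg.norm(np.diff(proj(cm,[p+[0,0,270],p+[100,0,270]]),axis=0)))
```

```text
-0.375 40 [ 24.881 330.922]
-0.375 60 [ 21.103 347.505]
-0.375 90 [ 15.437 372.379]
0 40 [ 12.486 324.825]
0 60 [ -0.099 344.078]
0 90 [-18.977 372.957]
0.3 40 [  2.326 322.444]
0.3 60 [-20.983 347.468]
0.3 90 [-55.948 385.003]
44.01161117904811
```

Request:
apply_moves --pt "0.8 0.17 -0.11 -0.1 0 0 0" --pt "0.8 0.34 -0.22 -0.1 0 0 0" --pt "0.8 0.5 -0.33 -0.1 0 0 0" --pt "0.8 0.67 -0.44 -0.1 0 0 0" --pt "0.8 0.84 -0.55 -0.1 0 0 0" --pt "0.8 0.84 -0.55 -0.1 0 0 0"

```text
time_s: 19.32
tcp_pos: [538.3, -43.0, 153.0]
tcp_rot: [0.782, 0.623, 0.0, -0.001]
contact_force: [1.1, 1.3, 0.5]
width: 68.4
finger_force: 0.0
```

Request:
apply_moves --pt "0.8 0.15 -0.15 0 0 0 0" --pt "0.8 0.3 -0.3 0 0 0 0" --pt "0.8 0.45 -0.45 0 0 0 0" --pt "0.8 0.6 -0.6 0 0 0 0" --pt "0.8 0.7 -0.74 0 0 0 0" --pt "0.8 0.7 -0.74 0 0 0 0" --pt "0.8 0.7 -0.74 0 0 0 0"

```text
time_s: 19.9
tcp_pos: [428.0, 121.1, 153.0]
tcp_rot: [0.783, 0.622, -0.0, 0.0]
contact_force: [-0.1, -0.8, -0.5]
width: 68.5
finger_force: 0.0
```

Run:
```python
from h import *
plan([])
cm,im=look("w13",{"ring":16},n=3)
for d in nets.trace("wrist","ring")[:3]:
    x,e=fit(cm,d["pixels"],cyl((24.5,0),(24.5,16)),[424,165,0]); print(np.round(d["at"]),x,e,"rgb",im[d["pixels"]].mean(0)); plan([[x[0],x[1],60,1.336]])
```

```text
now [428.  121.1 153. ] psi 1.342 tilt [-0. -0.] F [-0.1 -0.8 -0.5] w 68.5 t 19.9
ring 0.79 [221.2 120.7] 84 circ [419.103 175.128] 24.8 rect [419.373 175.215] [48.518 48.059] 32.9 ell [419.234 175.167] [47.846 48.518]
ring 0.65 [193.1 244.8] 84 circ [350.662  61.013] 27.3 rect [355.556  60.979] [53.257 36.233] 85.4 ell [354.641  62.466] [35.608 55.416]
[221. 121.] [418.997 175.184  -0.109] 0.019 rgb [237.572 237.969 236.737]
now [429.6 119.1 152.9] psi 1.337 tilt [-0.  0.] F [ 0.1  0.  -0.1] w 68.2 t 20.05
[np.float64(418.997), np.float64(175.184), 60, 1.336] -> [ 0.261 -0.116  0.464] [-0.001  0.     0.001]
[193. 245.] [424. 165.   0.] 1.0 rgb [165.379  56.975  53.037]
now [429.6 119.1 152.9] psi 1.337 tilt [-0.  0.] F [ 0.1  0.  -0.1] w 68.2 t 20.05
[np.float64(424.0), np.float64(165.0), 60, 1.336] -> [ 0.217 -0.08   0.464] [-0.001  0.     0.001]
```

Request:
apply_moves --pt "0.8 0.15 -0.06 0 0 0 0" --pt "0.8 0.261 -0.116 0.1 0 0 0" --pt "0.8 0.261 -0.116 0.3 0 0 0" --pt "0.8 0.261 -0.116 0.5 0 0 0" --pt "0.8 0.261 -0.116 0.65 0 0 0" --pt "0.8 0.261 -0.116 0.72 0 0 0" --pt "0.8 0.261 -0.116 0.73 0 0 0" --pt "0.8 0.261 -0.116 0.73 0 0 0"

```text
time_s: 20.72
tcp_pos: [418.5, 175.4, 6.4]
tcp_rot: [0.785, 0.62, -0.001, -0.001]
contact_force: [-0.5, 0.3, 0.2]
width: 68.5
finger_force: 0.0
```

Request:
apply_moves --pt "0 0 0 0 0 0 0" --pt "0 0 0 0 0 0 0" --pt "0 0 0 0 0 0 0" --pt "0 0 0 0 0 0 0" --pt "0 0 0 0 0 0 0" --newtons 45

```text
time_s: 21.13
tcp_pos: [419.7, 175.9, 8.7]
tcp_rot: [0.785, 0.62, 0.001, 0.001]
contact_force: [-2.8, -1.3, 9.4]
width: 44.6
finger_force: 44.5
```

Request:
apply_moves --pt "0 0 0 -0.1 0 0 0" --pt "0 0 0 -0.3 0 0 0" --pt "0 0 0 -0.5 0 0 0" --pt "0 -0.1 0.1 -0.5 0 0 0" --pt "0 -0.25 0.25 -0.5 0 0 0" --pt "0 -0.25 0.25 -0.5 0 0 0"

```text
time_s: 21.63
tcp_pos: [459.5, 109.5, 108.9]
tcp_rot: [0.787, 0.617, 0.001, 0.002]
contact_force: [0.1, -1.5, -2.3]
width: 44.1
finger_force: 46.7
```

Run:
```python
from h import *
look("w14",{"ring":120},n=2)
plan([[540,20,130,1.336],[605.2,-50.2,60,1.336]])
```

```text
ring 0.72 [269.1 193.9] 66 circ [471.96  131.752] 13.4 rect [475.122 135.587] [12.4   26.705] 50.6 ell [474.267 134.791] [14.202 26.435]
ring 0.63 [252.7 254.4] 129 circ [459.626 113.564] 25.6 rect [459.567 113.531] [50.8  43.04] 73.8 ell [459.327 113.191] [44.575 51.068]
now [456.7 113.9 108.2] psi 1.334 tilt [ 0.002 -0.   ] F [ 0.6  0.3 -0.9] w 44.7 t 21.73
[540, 20, 130, 1.336] -> [-0.359  0.515 -0.108] [ 0.004 -0.    -0.005]
[605.2, -50.2, 60, 1.336] -> [-0.623  0.914  0.242] [ 0.004 -0.    -0.005]
```

Request:
apply_moves --pt "0 -0.1 0.15 0 0 0 0" --pt "0 -0.22 0.32 0 0 0 0" --pt "0 -0.34 0.5 0 0 0 0" --pt "0 -0.46 0.68 0 0 0 0" --pt "0 -0.57 0.84 0 0 0 0" --pt "0 -0.623 0.914 0 0 0 0" --pt "0 -0.623 0.914 0.1 0 0 0" --pt "0 -0.623 0.914 0.2 0 0 0" --pt "0 -0.623 0.914 0.3 0 0 0" --pt "0 -0.623 0.914 0.3 0 0 0"

```text
time_s: 22.57
tcp_pos: [602.7, -46.7, 44.3]
tcp_rot: [0.784, 0.62, -0.001, -0.002]
contact_force: [-1.0, 0.2, -1.8]
width: 44.2
finger_force: 46.7
```

Run:
```python
from h import *
plan([[605.2,-50.2,14,1.336]])
```

```text
now [602.7 -46.7  44.3] psi 1.339 tilt [-0.004  0.001] F [-1.   0.2 -1.8] w 44.2 t 22.57
[605.2, -50.2, 14, 1.336] -> [-0.014  0.017  0.152] [-0.009  0.     0.005]
```

Request:
apply_moves --pt "0 -0.014 0.014 0.06 0 0 0" --pt "0 -0.014 0.014 0.12 0 0 0" --pt "0 -0.014 0.014 0.14 0 0 0" --pt "0 -0.014 0.014 0.14 0 0 0" --pt "0 -0.014 0.014 0.14 0 0 0"

```text
time_s: 22.98
tcp_pos: [607.0, -50.8, 19.4]
tcp_rot: [0.784, 0.62, 0.0, -0.0]
contact_force: [-0.6, -0.6, -1.4]
width: 44.4
finger_force: 46.7
```

Run:
```python
from h import *
plan([[605.2,-50.2,11.5,1.336]])
```

```text
now [607.  -50.8  19.4] psi 1.338 tilt [0. 0.] F [-0.6 -0.6 -1.4] w 44.4 t 22.98
[605.2, -50.2, 11.5, 1.336] -> [ 0.001 -0.009  0.039] [ 0.    -0.     0.004]
```

Request:
apply_moves --pt "0 0.001 -0.008 0.01 0 0 0" --pt "0 0.001 -0.008 0.025 0 0 0" --pt "0 0.001 -0.008 0.035 0 0 0" --pt "0 0.001 -0.008 0.04 0 0 0" --pt "0 0.001 -0.008 0.04 0 0 0"

```text
time_s: 23.4
tcp_pos: [605.4, -50.6, 11.8]
tcp_rot: [0.785, 0.62, -0.0, 0.0]
contact_force: [-5.2, -1.0, 10.5]
width: 44.4
finger_force: 48.2
```

Contact on the tray floor. Release, rise and check.

Request:
apply_moves --pt "0.8 0 0 0 0 0 0" --pt "0.8 0 0 0 0 0 0" --pt "0.8 0 0 0 0 0 0" --pt "0.8 0 0 -0.1 0 0 0" --pt "0.8 0 0 -0.3 0 0 0" --pt "0.8 0 0 -0.5 0 0 0" --pt "0.8 0 0 -0.65 0 0 0" --pt "0.8 0 0 -0.65 0 0 0" --pt "0.8 0 0 -0.65 0 0 0"

```text
time_s: 24.15
tcp_pos: [606.3, -50.7, 143.0]
tcp_rot: [0.785, 0.62, 0.001, 0.001]
contact_force: [1.5, 0.8, -0.3]
width: 68.2
finger_force: 0.0
```

Run:
```python
from h import *
cm,im=look("w15",{"ring":19},n=2)
for d in nets.trace("wrist","ring")[:2]:
    print(np.round(d["at"]),fit(cm,d["pixels"],cyl((24.5,3),(24.5,19)),[605,-50,0]))
plan([[500,-200,145,.85],[420,-305,145,-.225]])
```

```text
ring 0.89 [253.4 168.7] 76 circ [604.747 -49.698] 25.4 rect [604.735 -50.174] [48.384 48.419] 31.6 ell [604.609 -49.815] [47.182 49.706]
ring 0.71 [40.1 56.6] 98 circ [471.102  83.908] 27.3 rect [470.868  83.944] [47.303 53.859] 67.8 ell [470.843  83.809] [47.505 54.801]
[253. 169.] (array([604.383, -51.401,   0.142]), np.float64(0.057))
[40. 57.] (array([605., -50.,   0.]), np.float64(1.0))
now [604.7 -50.7 140. ] psi 1.338 tilt [-0.002  0.   ] F [-0.4  0.   0.2] w 68.3 t 24.3
[500, -200, 145, 0.85] -> [-0.847 -0.337 -0.024] [-0.003  0.001  0.975]
[420, -305, 145, -0.225] -> [-1.451 -0.605 -0.024] [-0.002  0.003  3.125]
```

Request:
apply_moves --pt "0.6 -0.85 -0.34 0 0 0 1" --pt "0.6 -0.85 -0.34 0 0 0 1" --pt "0.6 -0.85 -0.34 0 0 0 1" --pt "0.6 -0.85 -0.34 0 0 0 1" --pt "0.6 -0.85 -0.34 0 0 0 1" --pt "0.6 -0.85 -0.34 0 0 0 1"

```text
time_s: 24.8
tcp_pos: [496.5, -204.3, 139.8]
tcp_rot: [0.915, 0.404, -0.002, -0.0]
contact_force: [-0.0, 0.2, -0.6]
width: 51.4
finger_force: 0.0
```

Run:
```python
from h import *
plan([[420,-305,145,-.225]])
```

```text
now [ 496.5 -204.3  139.8] psi 0.831 tilt [-0.003 -0.001] F [-0.   0.2 -0.6] w 51.4 t 24.8
[420, -305, 145, -0.225] -> [-0.63   0.057 -0.025] [-0.001  0.007  2.112]
```

Request:
apply_moves --pt "0.6 -0.63 0.057 0 0 0 1" --pt "0.6 -0.63 0.057 0 0 0 1" --pt "0.6 -0.63 0.057 0 0 0 1" --pt "0.6 -0.63 0.057 0 0 0 1" --pt "0.6 -0.63 0.057 0 0 0 1"

```text
time_s: 25.22
tcp_pos: [422.2, -303.1, 140.0]
tcp_rot: [0.987, 0.163, -0.001, -0.0]
contact_force: [0.5, 0.0, -1.2]
width: 51.4
finger_force: 0.0
```

Request:
apply_moves --pt "0.6 0 0 0 0 0 1" --pt "0.6 0 0 0 0 0 1" --pt "0.6 0 0 0 0 0 1" --pt "0.6 0 0 0 0 0 1" --pt "0.6 0 0 0 0 0 1" --pt "0.6 0 0 0 0 0 1"

```text
time_s: 25.72
tcp_pos: [424.7, -300.2, 140.5]
tcp_rot: [0.997, -0.077, -0.0, -0.0]
contact_force: [-0.5, 0.4, 0.6]
width: 51.1
finger_force: 0.0
```

Run:
```python
from h import *
cm,im=look("w16",{"shaft":12},n=1)
m=nets.trace("wrist","shaft")[0]["pixels"]; print(fit(cm,m,cyl(*[(r,z+4) for r,z in SH]),[420,-305,0]))
plan([[420,-305.6,22.5,-.225],[419.8,-305.8,80,-.225]])
```

```text
shaft 0.83 [257.9 183.5] 62 circ [ 419.59  -306.097] 22.6 rect [ 420.727 -305.689] [41.554 41.233] 36.6 ell [ 420.332 -305.566] [41.006 43.215]
(array([ 419.985, -305.463,    0.018]), np.float64(0.036))
now [ 424.3 -301.   140.8] psi -0.157 tilt [-0.     0.001] F [ 0.5  0.1 -0.6] w 51.5 t 25.87
[420, -305.6, 22.5, -0.225] -> [-0.018  0.027  0.592] [-0.001  0.001  0.137]
[419.8, -305.8, 80, -0.225] -> [-0.019  0.028  0.304] [-0.001  0.001  0.137]
```

Request:
apply_moves --pt "0.6 -0.018 0.027 0.1 0 0 0.137" --pt "0.6 -0.018 0.027 0.3 0 0 0.137" --pt "0.6 -0.018 0.027 0.5 0 0 0.137" --pt "0.6 -0.018 0.027 0.59 0 0 0.137" --pt "0.6 -0.018 0.027 0.59 0 0 0.137" --pt "0.6 -0.018 0.027 0.59 0 0 0.137" --pt "0 -0.018 0.027 0.59 0 0 0.137" --pt "0 -0.018 0.027 0.59 0 0 0.137" --pt "0 -0.018 0.027 0.59 0 0 0.137" --pt "0 -0.018 0.027 0.59 0 0 0.137" --pt "0 -0.018 0.027 0.59 0 0 0.137" --pt "0 -0.018 0.027 0.59 0 0 0.137" --newtons 50

```text
time_s: 26.87
tcp_pos: [420.6, -306.9, 25.0]
tcp_rot: [0.993, -0.115, 0.001, 0.001]
contact_force: [-2.1, 1.3, 10.9]
width: 19.1
finger_force: 48.6
```

Request:
apply_moves --pt "0 0 0 -0.1 0 0 0" --pt "0 0 0 -0.3 0 0 0" --pt "0 0 0 -0.4 0 0 0" --pt "0 0.05 -0.2 -0.4 0 0 0" --pt "0 0.1 -0.4 -0.4 0 0 0" --pt "0 0.15 -0.6 -0.4 0 0 0" --pt "0 0.2 -0.8 -0.4 0 0 0" --pt "0 0.25 -1 -0.4 0 0 0" --pt "0 0.25 -1 -0.4 0 0 0"

```text
time_s: 27.62
tcp_pos: [518.1, -114.8, 104.9]
tcp_rot: [0.994, -0.111, 0.002, -0.001]
contact_force: [-0.7, 0.7, -1.8]
width: 19.1
finger_force: 49.9
```

Run:
```python
from h import *
plan([[550.6,-37.4,60,-.235]])
```

```text
now [ 518.1 -114.8  104.9] psi -0.222 tilt [0.005 0.003] F [-0.7  0.7 -1.8] w 19.1 t 27.62
[550.6, -37.4, 60, -0.235] -> [ 0.072 -0.412  0.226] [-0.007 -0.008  0.027]
```

Request:
apply_moves --pt "0 0.035 -0.2 0 0 0 0.025" --pt "0 0.071 -0.41 0 0 0 0.025" --pt "0 0.071 -0.41 0.1 0 0 0.025" --pt "0 0.071 -0.41 0.25 0 0 0.025" --pt "0 0.071 -0.41 0.35 0 0 0.025" --pt "0 0.071 -0.41 0.37 0 0 0.025" --pt "0 0.071 -0.41 0.37 0 0 0.025" --pt "0 0.071 -0.41 0.37 0 0 0.025"

```text
time_s: 28.28
tcp_pos: [547.3, -46.5, 30.4]
tcp_rot: [0.993, -0.121, 0.001, -0.0]
contact_force: [0.0, -0.5, -3.0]
width: 19.0
finger_force: 50.0
```

Run:
```python
from h import *
plan([[550,-37.6,24,-.235]])
```

```text
now [547.3 -46.5  30.4] psi -0.243 tilt [ 0.001 -0.   ] F [ 0.  -0.5 -3. ] w 19.0 t 28.28
[550, -37.6, 24, -0.235] -> [ 0.002 -0.046  0.032] [-0.001 -0.002 -0.017]
```

Request:
apply_moves --pt "0 0.002 -0.046 0 0 0 0" --pt "0 0.002 -0.046 0 0 0 0" --pt "0 0.002 -0.046 0.01 0 0 0" --pt "0 0.002 -0.046 0.02 0 0 0" --pt "0 0.002 -0.046 0.02 0 0 0"

```text
time_s: 28.7
tcp_pos: [549.2, -37.7, 25.1]
tcp_rot: [0.993, -0.121, -0.0, 0.0]
contact_force: [0.6, -0.6, -2.4]
width: 19.2
finger_force: 50.0
```

Run:
```python
from h import *
plan([[550,-37.6,23.4,-.235]])
```

```text
now [549.2 -37.7  25.1] psi -0.243 tilt [-0. -0.] F [ 0.6 -0.6 -2.4] w 19.2 t 28.7
[550, -37.6, 23.4, -0.235] -> [ 0.004 -0.002  0.008] [ 0.     0.    -0.017]
```

Request:
apply_moves --pt "0 0.003 0 0.007 0 0 0" --pt "0 0.003 0 0.012 0 0 0" --pt "0 0.003 0 0.012 0 0 0" --pt "0 0.003 0 0.012 0 0 0"

```text
time_s: 29.03
tcp_pos: [549.7, -37.8, 23.9]
tcp_rot: [0.993, -0.121, -0.0, 0.0]
contact_force: [-11.2, 1.1, 27.6]
width: 19.1
finger_force: 53.4
```

Request:
apply_moves --pt "0 0 0 -0.005 0 0 0" --pt "0.6 0 0 -0.005 0 0 0" --pt "0.6 0 0 -0.005 0 0 0" --pt "0.6 0 0 -0.005 0 0 0" --pt "0.6 0 0 -0.005 0 0 0" --pt "0.6 0 0 -0.2 0 0 0" --pt "0.6 0 0 -0.4 0 0 0" --pt "0.6 0 0 -0.6 0 0 0" --pt "0.6 0 0 -0.6 0 0 0" --pt "0.6 0 0 -0.6 0 0 0"

```text
time_s: 29.87
tcp_pos: [551.2, -37.9, 145.1]
tcp_rot: [0.993, -0.122, 0.002, -0.0]
contact_force: [-0.8, -0.5, -0.3]
width: 51.3
finger_force: 0.0
```

Run:
```python
from h import *
cm,im=look("w17",{"shaft":11,"ring":19},n=1)
m=nets.trace("wrist","shaft")[0]["pixels"]; print(fit(cm,m,cyl(*[(r,z+3) for r,z in SH]),[550,-37,0]))
plan([[414.4,-208.8,145,-.2]])
```

```text
shaft 0.6 [252.1 179.9] 70 circ [548.74  -37.455] 22.1 rect [549.787 -38.223] [41.338 40.789] 19.9 ell [549.225 -38.299] [39.755 42.551]
ring 0.73 [139.8 266.1] 43 circ [485.929  87.254] 19.6 rect [487.863  88.373] [11.089 39.205] 30.0 ell [487.526  88.157] [10.653 39.399]
(array([549.035, -38.016,   0.079]), np.float64(0.066))
now [549.2 -37.7 141.6] psi -0.243 tilt [-0.002  0.   ] F [-1.1  0.3  0.1] w 51.2 t 30.07
[414.4, -208.8, 145, -0.2] -> [-0.448  0.993 -0.016] [ 0.     0.004 -0.086]
```

Request:
apply_moves --pt "0.9 -0.09 0.2 0 0 0 -0.086" --pt "0.9 -0.18 0.4 0 0 0 -0.086" --pt "0.9 -0.27 0.6 0 0 0 -0.086" --pt "0.9 -0.36 0.8 0 0 0 -0.086" --pt "0.9 -0.448 0.993 0 0 0 -0.086" --pt "0.9 -0.448 0.993 0 0 0 -0.086" --pt "0.9 -0.448 0.993 0 0 0 -0.086" --pt "0.9 -0.448 0.993 0 0 0 -0.086" --pt "0.9 -0.448 0.993 0 0 0 -0.086"

```text
time_s: 30.82
tcp_pos: [415.5, -208.0, 142.3]
tcp_rot: [0.995, -0.099, -0.0, -0.0]
contact_force: [-0.1, 0.9, -0.0]
width: 77.4
finger_force: 0.0
```

Run:
```python
from h import *
cm,im=look("w18",{"vblock":44},n=1)
m=nets.trace("wrist","vblock")[0]["pixels"]; print(fit(cm,m,box(45,45,4,44),[414,-209,-.2]))
plan([[414.3,-208.8,22,-.2]])
```

```text
vblock 0.88 [255.3 179.3] 65 circ [ 416.586 -209.204] 32.6 rect [ 417.656 -209.496] [45.052 51.548] 78.6 ell [ 418.639 -209.67 ] [53.095 64.024]
(array([ 414.003, -208.703,   -0.198]), np.float64(0.025))
now [ 415.7 -207.8  142.4] psi -0.198 tilt [-0.     0.001] F [-0.1  0.5 -0.4] w 77.2 t 30.97
[414.3, -208.8, 22, -0.2] -> [-0.005  0.006  0.602] [-0.001  0.001  0.003]
```

Request:
apply_moves --pt "0.9 -0.005 0.006 0.1 0 0 0" --pt "0.9 -0.005 0.006 0.3 0 0 0" --pt "0.9 -0.005 0.006 0.5 0 0 0" --pt "0.9 -0.005 0.006 0.6 0 0 0" --pt "0.9 -0.005 0.006 0.6 0 0 0" --pt "0.9 -0.005 0.006 0.6 0 0 0" --pt "0 -0.005 0.006 0.6 0 0 0" --pt "0 -0.005 0.006 0.6 0 0 0" --pt "0 -0.005 0.006 0.6 0 0 0" --pt "0 -0.005 0.006 0.6 0 0 0" --pt "0 -0.005 0.006 0.6 0 0 0" --pt "0 -0.005 0.006 0.6 0 0 0" --newtons 60

```text
time_s: 31.97
tcp_pos: [414.9, -210.3, 24.5]
tcp_rot: [0.995, -0.1, 0.001, 0.001]
contact_force: [-1.9, 1.4, 15.6]
width: 43.9
finger_force: 59.2
```

Request:
apply_moves --pt "0 0 0 -0.1 0 0 0" --pt "0 0 0 -0.3 0 0 0" --pt "0 0 0 -0.4 0 0 0" --pt "0 0.04 -0.2 -0.4 0 0 0" --pt "0 0.08 -0.4 -0.4 0 0 0" --pt "0 0.12 -0.6 -0.4 0 0 0" --pt "0 0.16 -0.8 -0.4 0 0 0" --pt "0 0.19 -1 -0.4 0 0 0" --pt "0 0.19 -1 -0.4 0 0 0" --pt "0 0.19 -1 -0.4 0 0 0" --pt "0 0.19 -1 -0.4 0 0 0"

```text
time_s: 32.88
tcp_pos: [490.7, -21.6, 103.3]
tcp_rot: [0.995, -0.1, 0.0, 0.0]
contact_force: [-0.0, -1.5, -4.8]
width: 43.7
finger_force: 65.1
```

Run:
```python
from h import *
plan([[492.2,-20.3,28,-.19]])
```

```text
now [490.7 -21.6 103.3] psi -0.2 tilt [ 0.    -0.001] F [-0.  -1.5 -4.8] w 43.7 t 32.88
[492.2, -20.3, 28, -0.19] -> [ 0.006 -0.008  0.376] [ 0.001 -0.001 -0.02 ]
```

Request:
apply_moves --pt "0 0.006 -0.008 0.1 0 0 -0.02" --pt "0 0.006 -0.008 0.25 0 0 -0.02" --pt "0 0.006 -0.008 0.35 0 0 -0.02" --pt "0 0.006 -0.008 0.375 0 0 -0.02" --pt "0 0.006 -0.008 0.375 0 0 -0.02" --pt "0 0.006 -0.008 0.375 0 0 -0.02"

```text
time_s: 33.38
tcp_pos: [492.6, -20.8, 28.6]
tcp_rot: [0.995, -0.096, 0.0, 0.0]
contact_force: [0.6, 0.2, -3.2]
width: 43.4
finger_force: 64.9
```

Run:
```python
from h import *
plan([[492.2,-20.3,23,-.19]])
```

```text
now [492.6 -20.8  28.6] psi -0.191 tilt [ 0. -0.] F [ 0.6  0.2 -3.2] w 43.4 t 33.38
[492.2, -20.3, 23, -0.19] -> [-0.002 -0.002  0.028] [ 0.    -0.001 -0.003]
```

Request:
apply_moves --pt "0 -0.002 -0.002 0.012 0 0 0" --pt "0 -0.002 -0.002 0.02 0 0 0" --pt "0 -0.002 -0.002 0.025 0 0 0" --pt "0 -0.002 -0.002 0.025 0 0 0" --pt "0 -0.002 -0.002 0.025 0 0 0"

```text
time_s: 33.8
tcp_pos: [492.5, -19.8, 23.6]
tcp_rot: [0.995, -0.095, 0.001, 0.0]
contact_force: [-2.6, -0.8, 5.2]
width: 43.4
finger_force: 66.2
```

Light contact on the floor; release and rise.

Request:
apply_moves --pt "0 0 0 0.002 0 0 0" --pt "0.9 0 0 0.002 0 0 0" --pt "0.9 0 0 0 0 0 0" --pt "0.9 0 0 0 0 0 0" --pt "0.9 0 0 0 0 0 0" --pt "0.9 0 0 -0.2 0 0 0" --pt "0.9 0 0 -0.4 0 0 0" --pt "0.9 0 0 -0.6 0 0 0" --pt "0.9 0 0 -0.8 0 0 0" --pt "0.9 0 0 -0.8 0 0 0" --pt "0.9 0 0 -0.8 0 0 0"

```text
time_s: 34.72
tcp_pos: [493.3, -19.7, 185.0]
tcp_rot: [0.995, -0.095, 0.002, 0.0]
contact_force: [-0.2, -0.4, -0.8]
width: 77.1
finger_force: 0.0
```

Run:
```python
from h import *
plan([])
cm,im=look("w19",{"ring":19},n=1)
m=nets.trace("wrist","vblock")[0]["pixels"]; print(fit(cm,m,box(45,45,3,43),[491,-21,-.2]))
m=nets.trace("wrist","shaft")[0]["pixels"]; print(fit(cm,m,cyl(*[(r,z+3) for r,z in SH]),[550,-37,0]))
```

```text
now [493.3 -19.7 185. ] psi -0.191 tilt [ 0.005 -0.001] F [-0.2 -0.4 -0.8] w 77.1 t 34.72
ring 0.71 [160.1 211.5] 68 circ [468.105  81.586] 26.4 rect [468.624  81.971] [47.475 52.679] 39.1 ell [468.026  81.757] [48.166 52.474]
(array([491.064, -19.917,  -0.188]), np.float64(0.031))Traceback (most recent call last):
  File "<stdin>", line 5, in <module>
IndexError: list index out of range
```

View pics/w19.png

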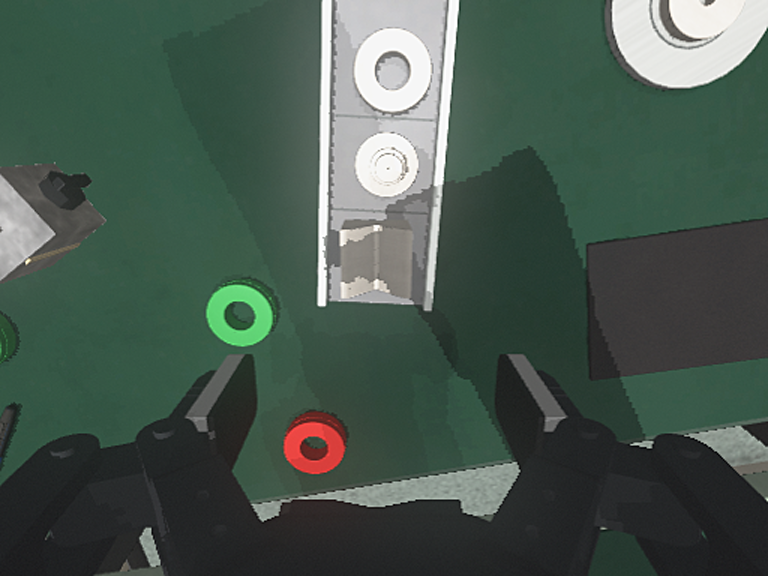

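The picture shows the V-block at (377,260), the shaft at (387,165) and the ring at (392,70), all standing or lying in their tray places. The disc is on the plate at (705,5), and the mat is empty.

```bash
python3 -c "
from plant import job; print(job.hand_in())"
```

```text
the job is handed in; nothing more can be done
None
```

The job is done and handed in at about 35 s. The disc lies within about 2 mm of the plate's middle and the ring lies flat where the disc was. The V-block and shaft stand upright within about 1 mm of where they began, and I did not touch the calculator or the brass bush.

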